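Stack the keyed pill boxes on the free dock and set the counter

ROBOT

A 6-joint arm with a two-finger parallel gripper is mounted at the origin on the work surface. World frame = base frame: x ahead of the robot, y to its left, z up, the work surface at z = 0. Lengths are in m, angles in rad, forces in N, time in s.
With the tool pointing down it reaches from about 0.35 to 0.875 m from the base axis. Payload 15.5 kg.
Tool frame: the origin (TCP) lies at the very end of the fingers, on their centre line; the grasp point (between the pads) lies 19 mm behind it; z points along the fingers, y is the direction in which the jaws open and shut (so a half turn about z gives the same grasp; the last joint's range is limited). The gripper opens to 85 mm and grips with 20 to 120 N. Pads are 22 mm wide; open, the fingers measure 114 mm over their backs; the gripper's body (76 mm by 85 mm) begins 54 mm behind the grasp point. The pads swing forward as they close: fully open they stand 13 mm farther back than shut.
Start: joints at [-1.427, 0.494, 1.345, -0, 1.302, -0.096], TCP at [0.148, -0.607, 0.231] pointing down, gripper open.
Joint ranges: [-2.91, 2.91], [-0.82, 2.16], [0.22, 2.67], [-1.22, 4.37], [0.12, 2.79], [-3.08, 3.08]. Speed limits (rad/s): [1.89, 1.89, 2.57, 3.01, 3.01, 3.01].

INTERFACE

Orientations are given as a unit quaternion [x, y, z, w].
In Python, from bench import manip gives the robot as it stands.
- The arm moves only by the shell command python3 -m pendant 'ROWS'. ROWS is JSON, a list of rows, each an object of numbers: "claw": the opening, from -1 (shut) to 1 (fully open), so that 0 is half open; "x", "y", "z": the shift along the world's x, y, z in m; "wx", "wy", "wz": the turn, a rotation vector about the world's x, y, z in rad. A call has 1 to 5 rows; each row is the pose to reach, as a shift and turn from the pose commanded when the call began; what a row does not reach only later rows make up. A row lasts 1/12 s, in which the tool goes at most 41.7 mm and 7.16 degrees, less where a joint would pass 70% of its speed; a pose out of reach is approached as far as the arm can. A call with a gripper value outside its range is refused whole. The fingers move at their own pace and stop on an object; the grip force is fixed at half the most. Time passes only in rows, so rows that repeat a pose let the fingers close. It gives the time, the measured TCP pose, the force and the opening at its end, in the units of the state.
- manip.get_obs(): the state, without advancing time (a new reading comes with each control period).
- manip.capture(name): name is "scene" or "top"; returns the picture (480x640x3 uint8, blue, green, red); there is no depth.
- manip.camera_info(name): a dict with "fx", "fy", "cx", "cy" (pixels), "T" (4x4, takes a point from camera to world coordinates). Camera axes: x right, y down, z forward; pixel columns grow to the right and rows downward; lengths in m; the calibration is good to about 2 mm. A picture is of the moment at which its call begins. camera_info takes no time and is no camera call.
- manip.hand_in(): hands the job in, once; it reports no verdict.
The state is a dict: "time_s": time; "joint_positions": joint angles; "dq": joint speeds; "joint_efforts": joint torques, N m; "tcp_pos": TCP position; "ee_rot": TCP orientation; "force": force on the tool from outside, world axes, zero at the start; "moment": the same for the moment, N m; "grip_width": finger opening in m.
Only numpy, scipy, OpenCV 4.12 (cv2) and the standard library are available. Lean on these libraries where they do the work, as an engineer would, in place of code of your own. Each camera call takes 0.05 s, during which the arm holds its last target. There are 200 camera calls.

TASK

One of the two keyed docks on the shelf is free: stack all the loose keyed pill boxes on it, each fully home and level with its notch over the key below, and close the stack with the handled cap. Then turn the inner hand of the counter to the mark for the number of boxes you stacked (not counting the cap), without shifting the black outer ring. Leave the other dock's box and everything else where it is.

Things in the scene. Friction and masses are not known exactly. Their poses are not given: they have to be found in the camera images.
- box1: loose white pill box 80 (x) x 56 (y) x 22 mm, 0.11 kg, upright; may be absent. Origin: centre of underside, z up. On top a key 24 x 14 x 8 mm (top 3 mm: 20 x 10), centred 22 mm towards +x; straight beneath it in the underside a notch 28 x 18 mm, 9.5 mm deep, centred 22 mm towards +x. Seated, it is flush with, and headed as, the box or dock below
- box2: another such pill box, identical to box1 (same frame, key and notch); may be absent
- box3: another such pill box, identical to box1 (same frame, key and notch); may be absent
- box4: another such pill box, identical to box1 (same frame, key and notch); may be absent
- box5: another such pill box, identical to box1 (same frame, key and notch); may be absent
- cap: loose cap of the stack, always present: white plate 80 (x) x 56 (y) x 14 mm with the same underside notch as box1 (22 mm towards +x), no key, and on top a centred aluminium handle bar 44 (x) x 12 (y) x 22 mm, 36 mm high in all; 0.10 kg. Origin: centre of its underside, z up
- dock_a: one of two fixed aluminium docks, plate 96 (x) x 66 (y) x 14 mm with a key on top like box1's, centred 22 mm towards +x. Origin: centre of its underside, z up; the first box seated has its origin 14 mm above this, each further one 22 mm higher. Free when taken_a is absent
- taken_a: somebody else's closed pill box with a clear raised lid and no key, 80 x 56 x 32 mm, seated on dock_a; exactly one of taken_a and taken_b is present. Origin: centre of its underside
- dock_b: one of two fixed aluminium docks, plate 96 (x) x 66 (y) x 14 mm with a key on top like box1's, centred 22 mm towards +x. Origin: centre of its underside, z up; the first box seated has its origin 14 mm above this, each further one 22 mm higher. Free when taken_b is absent
- taken_b: somebody else's closed pill box with a clear raised lid and no key, 80 x 56 x 32 mm, seated on dock_b; exactly one of taken_a and taken_b is present. Origin: centre of its underside
- dial: the counter: fixed round grey face, radius 70, height 12 mm. Origin: centre of its underside on the axis of both knobs, z up. Seven white marks, 0 to 6, near its edge: mark 0 (wide, long) lies towards its +y, each next one 0.5 rad clockwise from above. On it turn the black outer ring (radius 40 mm, from 12 to 28 mm height) and the inner hand in its middle
- pointer (a joint): angle of the inner hand (pointer), rad: 0 at mark 0 (dial's +y), grows clockwise from above, mark n at 0.5 n; travel -0.1 to 3.2. Stays where left (0.03 N m friction). Grip: an upright aluminium bar on the axis, 36 mm long along the hand, 12 mm thick, 34 to 64 mm above the dial's underside; a thin white pointer reaches to 51 mm radius at 30 to 33 mm height
- outer_ring (a joint): angle of the black outer ring, rad, growing clockwise seen from above; 0 has its tab along the dial's +x; turns freely against 0.04 N m friction; to be left where it is
- outer_tab (a point): end of the small tab on the rim of the outer ring, 50 mm from the axis, 28 mm above the dial's underside
- organiser: a week's pill organiser with seven flip lids, 150 x 32 x 24 mm; a bystander to be left alone. Origin: middle of its underside
- clip1: rubber collar clip: ring 58 mm across, 22 mm high, with a stub grip; a bystander to be left alone. Origin: middle of its underside
- clip2: the other rubber collar clip; a bystander to be left alone. Origin: middle of its underside
- gripper_trainer: green hand-grip trainer, V-shaped, about 145 x 95 x 22 mm; a bystander to be left alone. Origin: middle of its underside
- carabiner: steel carabiner lying flat, about 80 x 45 x 9 mm; a bystander to be left alone. Origin: middle of its underside
- chalk_jar: white screw-top chalk jar, 60 mm across, 70 mm high; a bystander to be left alone. Origin: middle of its underside
Things that resemble listed ones, but are neither listed nor needed, are in the scene too. What is shaped like the box5 but green is not meant. What is shaped like the box1 but yellow is not meant.

How it is judged:
At the end, for the whole second after the job is handed in: All keyed boxes present and the cap on top stand on the free dock, at rest: each within 10 mm of its centre and 0.2 rad of its heading, upright, within 3.5 mm of its seated height (14 mm + 22 mm per box below). The hand is within 0.13 rad of 0.5 rad x number of boxes ((((horizontal distance between box1 and dock_a below 0.01 m and angle between the x axis of box1 and the x axis of dock_a, either way round below 0.2 rad and angle between box1's own z axis and vertical below 0.06 rad and linear speed of box1 below 0.02 m/s) and (z of box1 in the frame of dock_a between 0.0105 and 0.0175 m or z of box1 in the frame of dock_a between 0.0325 and 0.0395 m or z of box1 in the frame of dock_a between 0.0545 and 0.0615 m or z of box1 in the frame of dock_a between 0.0765 and 0.0835 m or z of box1 in the frame of dock_a between 0.0985 and 0.1055 m) and (horizontal distance between box2 and dock_a below 0.01 m and angle between the x axis of box2 and the x axis of dock_a, either way round below 0.2 rad and angle between box2's own z axis and vertical below 0.06 rad and linear speed of box2 below 0.02 m/s) and (z of box2 in the frame of dock_a between 0.0105 and 0.0175 m or z of box2 in the frame of dock_a between 0.0325 and 0.0395 m or z of box2 in the frame of dock_a between 0.0545 and 0.0615 m or z of box2 in the frame of dock_a between 0.0765 and 0.0835 m or z of box2 in the frame of dock_a between 0.0985 and 0.1055 m) and (horizontal distance between box3 and dock_a below 0.01 m and angle between the x axis of box3 and the x axis of dock_a, either way round below 0.2 rad and angle between box3's own z axis and vertical below 0.06 rad and linear speed of box3 below 0.02 m/s) and (z of box3 in the frame of dock_a between 0.0105 and 0.0175 m or z of box3 in the frame of dock_a between 0.0325 and 0.0395 m or z of box3 in the frame of dock_a between 0.0545 and 0.0615 m or z of box3 in the frame of dock_a between 0.0765 and 0.0835 m or z of box3 in the frame of dock_a between 0.0985 and 0.1055 m) and (horizontal distance between box4 and dock_a below 0.01 m and angle between the x axis of box4 and the x axis of dock_a, either way round below 0.2 rad and angle between box4's own z axis and vertical below 0.06 rad and linear speed of box4 below 0.02 m/s) and (z of box4 in the frame of dock_a between 0.0105 and 0.0175 m or z of box4 in the frame of dock_a between 0.0325 and 0.0395 m or z of box4 in the frame of dock_a between 0.0545 and 0.0615 m or z of box4 in the frame of dock_a between 0.0765 and 0.0835 m or z of box4 in the frame of dock_a between 0.0985 and 0.1055 m) and (horizontal distance between box5 and dock_a below 0.01 m and angle between the x axis of box5 and the x axis of dock_a, either way round below 0.2 rad and angle between box5's own z axis and vertical below 0.06 rad and linear speed of box5 below 0.02 m/s) and (z of box5 in the frame of dock_a between 0.0105 and 0.0175 m or z of box5 in the frame of dock_a between 0.0325 and 0.0395 m or z of box5 in the frame of dock_a between 0.0545 and 0.0615 m or z of box5 in the frame of dock_a between 0.0765 and 0.0835 m or z of box5 in the frame of dock_a between 0.0985 and 0.1055 m) and (horizontal distance between cap and dock_a below 0.01 m and angle between the x axis of cap and the x axis of dock_a, either way round below 0.2 rad and angle between cap's own z axis and vertical below 0.06 rad and linear speed of cap below 0.02 m/s) and ((z of cap in the frame of dock_a between 0.0765 and 0.0835 m and value of joint pointer between 1.37 and 1.63 rad) or (z of cap in the frame of dock_a between 0.0985 and 0.1055 m and value of joint pointer between 1.87 and 2.13 rad) or (z of cap in the frame of dock_a between 0.1205 and 0.1275 m and value of joint pointer between 2.37 and 2.63 rad))) or ((horizontal distance between box1 and dock_b below 0.01 m and angle between the x axis of box1 and the x axis of dock_b, either way round below 0.2 rad and angle between box1's own z axis and vertical below 0.06 rad and linear speed of box1 below 0.02 m/s) and (z of box1 in the frame of dock_b between 0.0105 and 0.0175 m or z of box1 in the frame of dock_b between 0.0325 and 0.0395 m or z of box1 in the frame of dock_b between 0.0545 and 0.0615 m or z of box1 in the frame of dock_b between 0.0765 and 0.0835 m or z of box1 in the frame of dock_b between 0.0985 and 0.1055 m) and (horizontal distance between box2 and dock_b below 0.01 m and angle between the x axis of box2 and the x axis of dock_b, either way round below 0.2 rad and angle between box2's own z axis and vertical below 0.06 rad and linear speed of box2 below 0.02 m/s) and (z of box2 in the frame of dock_b between 0.0105 and 0.0175 m or z of box2 in the frame of dock_b between 0.0325 and 0.0395 m or z of box2 in the frame of dock_b between 0.0545 and 0.0615 m or z of box2 in the frame of dock_b between 0.0765 and 0.0835 m or z of box2 in the frame of dock_b between 0.0985 and 0.1055 m) and (horizontal distance between box3 and dock_b below 0.01 m and angle between the x axis of box3 and the x axis of dock_b, either way round below 0.2 rad and angle between box3's own z axis and vertical below 0.06 rad and linear speed of box3 below 0.02 m/s) and (z of box3 in the frame of dock_b between 0.0105 and 0.0175 m or z of box3 in the frame of dock_b between 0.0325 and 0.0395 m or z of box3 in the frame of dock_b between 0.0545 and 0.0615 m or z of box3 in the frame of dock_b between 0.0765 and 0.0835 m or z of box3 in the frame of dock_b between 0.0985 and 0.1055 m) and (horizontal distance between box4 and dock_b below 0.01 m and angle between the x axis of box4 and the x axis of dock_b, either way round below 0.2 rad and angle between box4's own z axis and vertical below 0.06 rad and linear speed of box4 below 0.02 m/s) and (z of box4 in the frame of dock_b between 0.0105 and 0.0175 m or z of box4 in the frame of dock_b between 0.0325 and 0.0395 m or z of box4 in the frame of dock_b between 0.0545 and 0.0615 m or z of box4 in the frame of dock_b between 0.0765 and 0.0835 m or z of box4 in the frame of dock_b between 0.0985 and 0.1055 m) and (horizontal distance between box5 and dock_b below 0.01 m and angle between the x axis of box5 and the x axis of dock_b, either way round below 0.2 rad and angle between box5's own z axis and vertical below 0.06 rad and linear speed of box5 below 0.02 m/s) and (z of box5 in the frame of dock_b between 0.0105 and 0.0175 m or z of box5 in the frame of dock_b between 0.0325 and 0.0395 m or z of box5 in the frame of dock_b between 0.0545 and 0.0615 m or z of box5 in the frame of dock_b between 0.0765 and 0.0835 m or z of box5 in the frame of dock_b between 0.0985 and 0.1055 m) and (horizontal distance between cap and dock_b below 0.01 m and angle between the x axis of cap and the x axis of dock_b, either way round below 0.2 rad and angle between cap's own z axis and vertical below 0.06 rad and linear speed of cap below 0.02 m/s) and ((z of cap in the frame of dock_b between 0.0765 and 0.0835 m and value of joint pointer between 1.37 and 1.63 rad) or (z of cap in the frame of dock_b between 0.0985 and 0.1055 m and value of joint pointer between 1.87 and 2.13 rad) or (z of cap in the frame of dock_b between 0.1205 and 0.1275 m and value of joint pointer between 2.37 and 2.63 rad))))); the robot touches nothing.
It fails at once if the outer ring is shifted (its tab by more than 8 mm) (distance of outer_tab from where it was at the start of the episode above 0.008 m).
It fails at once if the box on the other dock is moved by more than 10 mm (distance of any of taken_a, taken_b from where it was at the start of the episode above 0.01 m).
It fails at once if a bystander is moved by more than 40 mm (distance of any of organiser, clip1, clip2, gripper_trainer, carabiner, chalk_jar from where it was at the start of the episode above 0.04 m).
Of box1, box2, box3, box4, box5 only 3 to 5 are there at a start; the rules pass over those that are not, and their reading is None.
Of taken_a, taken_b only 1 to 1 are there at a start; the rules pass over those that are not, and their reading is None.
At some moment in a run one of box1, box2, box3, box4, box5, cap may be knocked a few centimetres aside while the robot is not near it.
It also fails if it takes over 210 s, if anything falls off the work surface, if the arm or the gripper's body presses on something with over 40 N, if the wrist force passes 120 N, or if a joint passes its speed limit or range.

## Working session

There is one attempt and no reset: what is moved stays moved. The work goes in short steps, Python scripts to look and compute and a shell command to move; the robot and the scene stay as the last step left them, time stands still between calls to the robot, and variables do not carry over. Pictures are saved under pics/ and viewed, about 12 in all and at most 16, crops included, and the job is handed in when it is done.

```bash
ls; mkdir -p pics; python3 - <<'E'
from bench import manip
import cv2
for n in("scene","top"):
    im=manip.capture(n);cv2.imwrite(f"pics/{n}0.png",im)
    c=manip.camera_info(n);print(n,c)
print(manip.get_obs())
E
```

```text
pics
scene {'fx': 513.3773984369681, 'fy': 513.3773984369681, 'cx': 321.60126470907574, 'cy': 243.11089406807685, 'T': array([[ 0.65276184,  0.64618834, -0.39540185,  1.04567418],
       [ 0.75741763, -0.54645657,  0.3573566 , -0.38222065],
       [ 0.01484973, -0.53275308, -0.84614044,  1.05918548],
       [ 0.        ,  0.        ,  0.        ,  1.        ]])}
top {'fx': 507.56466791469484, 'fy': 507.56466791469484, 'cx': 316.2524862095242, 'cy': 235.1913566821308, 'T': array([[-1.90253203e-02, -9.98431071e-01,  5.26633936e-02,
         5.10886640e-01],
       [-9.99818241e-01,  1.90639043e-02,  2.30370914e-04,
         3.83206747e-02],
       [-1.23397937e-03, -5.26494387e-02, -9.98612294e-01,
         1.14449333e+00],
       [ 0.00000000e+00,  0.00000000e+00,  0.00000000e+00,
         1.00000000e+00]])}
{'time_s': 0.1, 'joint_positions': array([-1.42651279e+00,  4.94093881e-01,  1.34606694e+00,  5.99731704e-06,
        1.30250640e+00, -9.54766596e-02]), 'dq': array([-1.90360253e-04, -1.94597110e-03, -1.37070714e-03, -8.81336777e-05,
       -5.58230408e-04,  1.44687905e-03]), 'joint_efforts': array([ 6.51802548e-03, -8.83588386e+01, -3.84561038e+01,  3.43188131e-04,
        5.20967762e-03, -1.03837417e-05]), 'tcp_pos': array([ 0.14839089, -0.60679475,  0.23077753]), 'ee_rot': array([ 9.92822934e-01,  1.19592361e-01, -1.02201604e-05, -5.37193681e-04]), 'force': array([0.41154007, 0.50672738, 0.30337486]), 'moment': array([-0.02976223,  0.04914859, -0.00659093]), 'grip_width': 0.08515359991104261}
```

View pics/scene0.png

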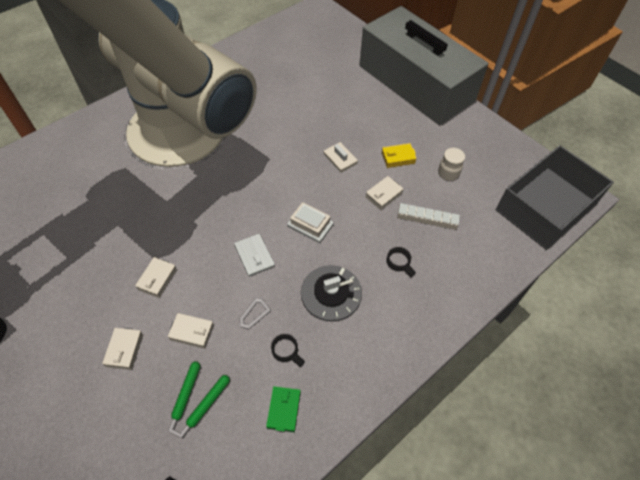

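View pics/top0.png

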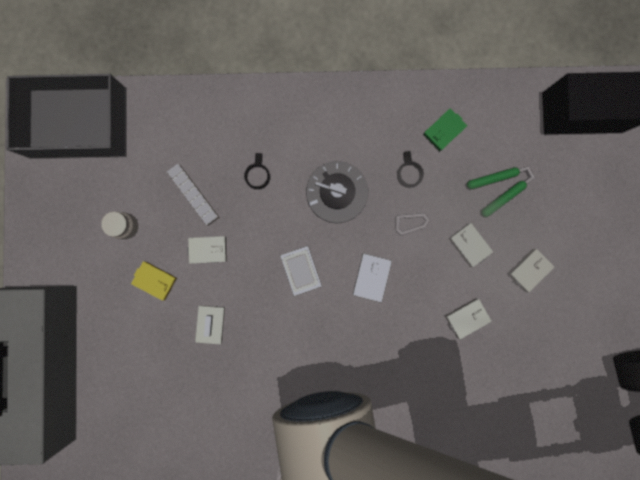

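The top view shows four white boxes at (471,244), (532,270), (469,318) and (207,250), and the cap at (209,325). The free dock is at (372,278), the taken dock at (300,270) and the dial at (337,191). Next I measure them.

```bash
cat > h.py <<'E'
import numpy as np,cv2
from bench import manip
C={n:manip.camera_info(n) for n in("scene","top")}
def ray(n,u,v,z):
    c=C[n];T=c['T'];d=T[:3,:3]@[(u-c['cx'])/c['fx'],(v-c['cy'])/c['fy'],1]
    return (T[:3,3]+d*(z-T[2,3])/d[2])[:2]
def proj(n,p):
    c=C[n];T=c['T'];q=T[:3,:3].T@(np.asarray(p)-T[:3,3]);return np.array([c['fx']*q[0]/q[2]+c['cx'],c['fy']*q[1]/q[2]+c['cy']])
def world(n,ct,z): return np.array([ray(n,*p,z) for p in np.asarray(ct).reshape(-1,2)])
def rects(n,im,z,lo=150,amin=300,k=4,roi=None):
    """bright things: rectangle in world mm at height z -> (px centre, centre, size, heading of long side)"""
    big=cv2.resize(im,None,fx=k,fy=k,interpolation=cv2.INTER_CUBIC)
    hsv=cv2.cvtColor(big,cv2.COLOR_BGR2HSV);m=((hsv[...,2]>lo)&(hsv[...,1]<70)).astype('u1')
    out=[]
    for ct in cv2.findContours(m,cv2.RETR_EXTERNAL,cv2.CHAIN_APPROX_NONE)[0]:
        if cv2.contourArea(ct)<amin*k*k: continue
        p=(cv2.convexHull(ct).reshape(-1,2)+.5)/k-.5
        M=cv2.moments(p.astype('f4'));c=(M['m10']/M['m00'],M['m01']/M['m00'])
        w=world(n,p,z)*1000
        r=cv2.minAreaRect(w.astype('f4'));b=cv2.boxPoints(r);e=[b[1]-b[0],b[2]-b[1]];e=max(e,key=np.linalg.norm)
        out.append((np.round(c,1),np.round(ray(n,*c,z),4),np.round(r[0],1),np.round(sorted(r[1]),1),round(float(np.arctan2(e[1],e[0])%np.pi),3)))
    return out
E
python3 - <<'E'
from h import *
im=cv2.imread("pics/top0.png")
print(im[278,360],im[244,462],im[230,430],im[250,200])
for r in rects("top",im,.011): 
    if r[0][1]<345: print(*r)
k=5
def crop(u,v,a=32): return cv2.resize(im[v-a:v+a,u-a:u+a],(256,256),interpolation=cv2.INTER_CUBIC)
L=[crop(*p) for p in[(471,244),(532,270),(469,318),(207,250),(209,325),(372,278)]]
cv2.imwrite("pics/c1.png",np.vstack([np.hstack(L[:3]),np.hstack(L[3:])]))
d=im[155:230,300:375];cv2.imwrite("pics/d1.png",cv2.resize(d,(600,600),interpolation=cv2.INTER_CUBIC))
E
```

```text
[173 163 163] [146 152 152] [109 109 114] [155 163 163]
[209.  324.8] [0.3765 0.28  ] [376.5 280. ] [53.8 77.9] 3.039
[469.  318.7] [ 0.3788 -0.2963] [ 378.9 -296.6] [54.  78.7] 2.064
[372.1 277.5] [ 0.4739 -0.0839] [474. -84.] [63.4 93.7] 2.875
[532.1 270.3] [ 0.4833 -0.4406] [ 483.7 -441.1] [50.5 74.7] 2.328
[300.4 270.5] [0.4925 0.0754] [492.6  75.3] [63.5 93.6] 0.311
[206.2 249.4] [0.5435 0.2849] [543.4 284.7] [54.9 78.4] 1.599
[471.7 244.5] [ 0.5432 -0.3082] [ 543.2 -308.2] [51.3 75.5] 0.618
[113.  223.6] [0.6054 0.4932] [605.6 492.8] [51.  51.2] 0.003
```

View pics/c1.png

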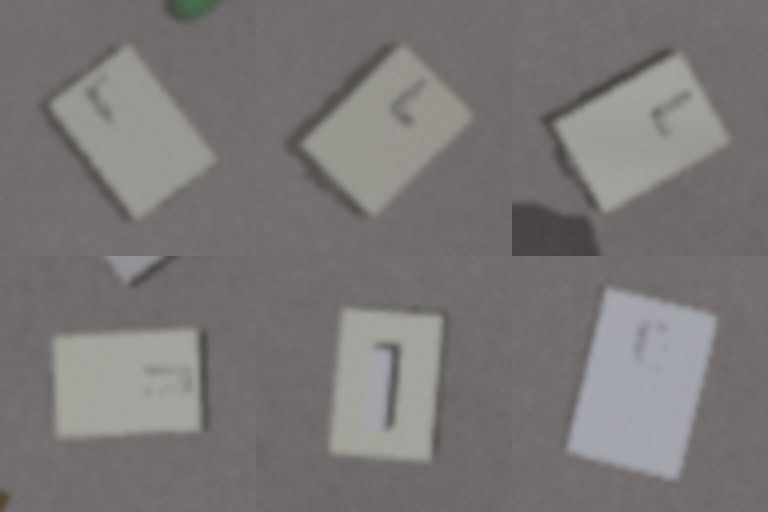

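View pics/d1.png

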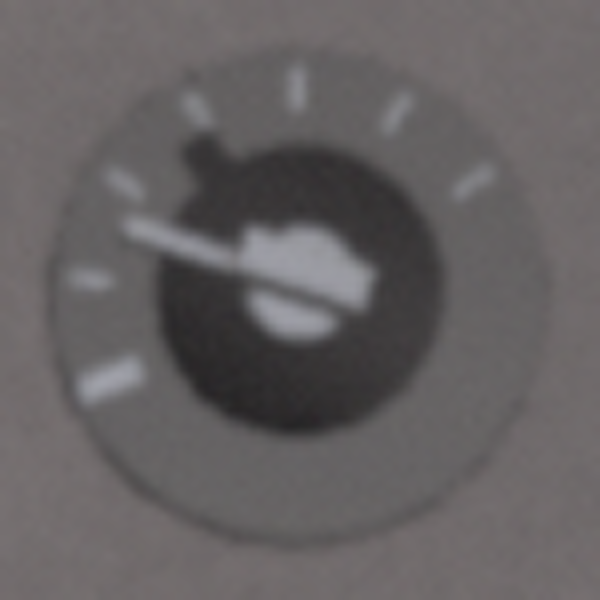

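The key directions are clear. Box A (471,244) has its key up-left, B (532,270) up-right, C (469,318) right, D (207,250) right and the dock up. The cap's heading is ambiguous. The hand sits between marks 1 and 2. The top faces are bright and the sides dark, so I re-measure at top-face height.

```bash
cat >> h.py <<'E'
def R(q):
    from scipy.spatial.transform import Rotation as S
    return S.from_quat(q).as_matrix()
def st():
    o=manip.get_obs();r=R(o['ee_rot']);y=r[:,1];
    print('t',round(o['time_s'],2),'tcp',np.round(o['tcp_pos'],4),'xang',round(float(np.arctan2(r[1,0],r[0,0])),3),'tilt',np.round(r[:2,2],3),'j6',round(o['joint_positions'][5],2),'F',np.round(o['force'],1),'w',round(o['grip_width'],4))
E
python3 - <<'E'
from h import *
im=cv2.imread("pics/top0.png");sc=cv2.imread("pics/scene0.png")
for z in (.022,.014):
  print(z)
  for r in rects("top",im,z,lo=136): 
    if r[0][1]<345: print(*r)
print('scene')
for r in rects("scene",sc,.022,lo=165,amin=200): 
    if r[0][1]>140 and r[0][0]<500 : print(*r)
# dial
g=lambda u,v:((u+.5)/8-.5+300,(v+.5)/8-.5+155)
hsv=cv2.cvtColor(im,cv2.COLOR_BGR2HSV)[...,2];b=(hsv<80).astype('u1');b[:155]=0;b[232:]=0;b[:,:300]=0;b[:,375:]=0
ct=max(cv2.findContours(b,cv2.RETR_EXTERNAL,cv2.CHAIN_APPROX_NONE)[0],key=cv2.contourArea)
w=world("top",ct,.028)*1000;print('ring',cv2.minEnclosingCircle(w.astype('f4')))
w=world("top",[g(x,y) for x,y in [(300,145),(300,435),(160,290),(442,290)]],.028);print('ringpts',w.round(4))
print('face',world("top",[g(x,y) for x,y in[(300,45),(300,547),(50,290),(550,290)]],.012).round(4))
mk=world("top",[g(*p) for p in[(110,380),(90,278),(125,183),(195,107),(297,88),(397,112),(473,180)]],.012)
print('marks',mk.round(4)); A=np.c_[2*mk,np.ones(7)];s=np.linalg.lstsq(A[1:],(mk[1:]**2).sum(1),rcond=None)[0];print('c',s)
tip=ray("top",*g(125,225),.0315);print('tip',tip)
for c in(s[:2],w.mean(0)):
  a=np.arctan2(*(mk-c).T[::-1]);print(a.round(3),np.mean(a+.5*np.arange(7)),'tip ang',np.arctan2(*(tip-c)[::-1]))
st()
E
```

```text
0.022
[208.9 324.8] [0.3778 0.2779] [377.8 277.9] [55.5 79.5] 3.043
[469.2 318.8] [ 0.38   -0.2936] [ 380.  -293.7] [56.1 80.2] 2.057
[372.1 277.5] [ 0.4743 -0.0828] [474.4 -82.9] [64.5 94.8] 2.876
[532.7 270.1] [ 0.4838 -0.4372] [ 483.8 -437.3] [54.8 79.1] 2.32
[300.4 270.5] [0.4927 0.0751] [492.8  75. ] [65.  94.8] 0.313
[206.  249.4] [0.5432 0.2829] [543.2 282.8] [57.1 79.9] 1.601
[471.9 244.6] [ 0.5426 -0.3053] [ 542.8 -305.3] [55.2 79.3] 0.618
[112.9 223.5] [0.6046 0.4891] [604.7 488.9] [52.7 54. ] 0.001
[191.5 193.7] [0.6678 0.3143] [668.2 314.6] [ 29.7 147.2] 0.622
0.014
[208.9 324.8] [0.3768 0.2796] [376.9 279.6] [55.9 80. ] 3.043
[469.2 318.8] [ 0.3791 -0.296 ] [ 379.1 -296. ] [56.5 80.7] 2.057
[372.1 277.5] [ 0.4741 -0.0836] [474.2 -83.7] [65.  95.5] 2.876
[532.7 270.1] [ 0.4836 -0.4406] [ 483.6 -440.7] [55.2 79.7] 2.32
[300.4 270.5] [0.4925 0.0754] [492.7  75.3] [65.4 95.5] 0.313
[206.  249.4] [0.5435 0.2846] [543.4 284.5] [57.5 80.5] 1.601
[471.9 244.6] [ 0.5428 -0.3077] [ 543.  -307.7] [55.6 79.8] 0.618
[112.9 223.5] [0.6052 0.4923] [605.4 492.1] [53.1 54.4] 0.001
[191.5
[... 735 characters left out ...]
198219299316), 45.34602737426758)
ringpts [[ 0.7076 -0.0102]
 [ 0.6269 -0.0085]
 [ 0.668   0.0294]
 [ 0.6665 -0.0486]]
face [[ 0.7388 -0.0115]
 [ 0.5972 -0.0085]
 [ 0.6708  0.0601]
 [ 0.6681 -0.0801]]
marks [[ 0.6451  0.0438]
 [ 0.674   0.0488]
 [ 0.7006  0.0385]
 [ 0.7218  0.0184]
 [ 0.7266 -0.0104]
 [ 0.7193 -0.0384]
 [ 0.6996 -0.0593]]
c [ 0.66914302 -0.00935072 -0.44445474]
tip [0.68569052 0.03871985]
[ 1.996  1.488  0.989  0.485 -0.018 -0.525 -1.023] 1.9846498486797464 tip ang 1.239267983542469
[ 1.965  1.456  0.963  0.473 -0.015 -0.507 -0.995] 1.977093299130871 tip ang 1.2052568545295808
t 0.1 tcp [ 0.1484 -0.6068  0.2308] xang 0.24 tilt [-0.     0.001] j6 -0.1 F [0.4 0.5 0.3] w 0.0852
```

All measurements agree between the two cameras and with the given sizes. I start with box A.

```bash
P="python3 -m pendant"
for i in 1 2 3; do $P '[{"claw":1,"x":0.1314,"y":0.1006,"z":0,"wz":0.126},{"claw":1,"x":0.1314,"y":0.1006,"z":0,"wz":0.126},{"claw":1,"x":0.1314,"y":0.1006,"z":0,"wz":0.126},{"claw":1,"x":0.1314,"y":0.1006,"z":0,"wz":0.126},{"claw":1,"x":0.1314,"y":0.1006,"z":0,"wz":0.126}]'; done
python3 - <<'E'
from h import *
st()
cv2.imwrite("pics/s1.png",manip.capture("scene"));cv2.imwrite("pics/t1.png",manip.capture("top"))
E
```

```text
t 0.1 tcp [ 0.1484 -0.6068  0.2308] xang 0.24 tilt [-0.     0.001] j6 -0.1 F [0.4 0.5 0.3] w 0.0852schema error: expected keys claw, x, y, z, wx, wy, wz
schema error: expected keys claw, x, y, z, wx, wy, wz
schema error: expected keys claw, x, y, z, wx, wy, wz
```

```bash
P="python3 -m pendant"
for i in 1 2 3; do $P '[{"claw":1,"x":0.04,"y":0.03,"z":0,"wx":0,"wy":0,"wz":0.04},{"claw":1,"x":0.08,"y":0.06,"z":0,"wx":0,"wy":0,"wz":0.08},{"claw":1,"x":0.11,"y":0.085,"z":0,"wx":0,"wy":0,"wz":0.11},{"claw":1,"x":0.1314,"y":0.1006,"z":0,"wx":0,"wy":0,"wz":0.126}]'; done
python3 - <<'E'
from h import *
st()
cv2.imwrite("pics/s1.png",manip.capture("scene"));cv2.imwrite("pics/t1.png",manip.capture("top"))
E
```

```text
time_s: 0.53
tcp_pos: [0.2808, -0.505, 0.2311]
ee_rot: [0.983, 0.182, -0.0, -0.0]
force: [0.3, -1.3, 0.3]
grip_width: 0.0852
time_s: 0.87
tcp_pos: [0.4125, -0.4042, 0.2313]
ee_rot: [0.97, 0.244, -0.0, -0.0]
force: [1.5, -1.1, -0.2]
grip_width: 0.0854
time_s: 1.2
tcp_pos: [0.544, -0.3034, 0.2312]
ee_rot: [0.952, 0.305, -0.0, -0.0]
force: [-0.5, -2.0, 1.0]
grip_width: 0.0852
t 1.2 tcp [ 0.544  -0.3034  0.2312] xang 0.62 tilt [-0.  0.] j6 0.35 F [-0.5 -2.   1. ] w 0.0852
```

View pics/s1.png

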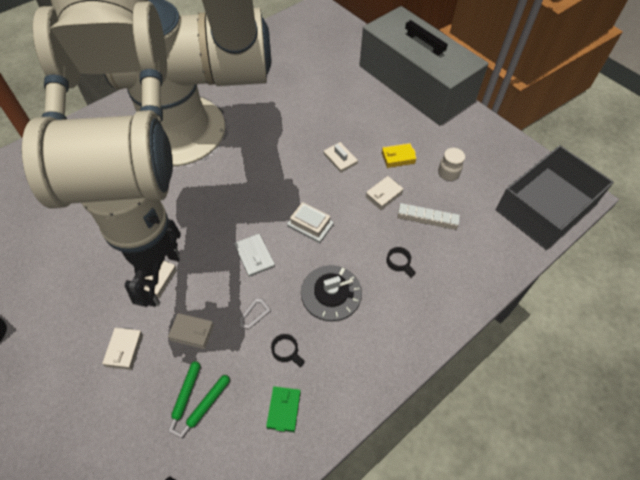

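Four boxes confirmed; nothing was hidden behind the arm. Descend on A and grip.

```bash
P="python3 -m pendant"
$P '[{"claw":1,"x":0,"y":0,"z":-0.04,"wx":0,"wy":0,"wz":0},{"claw":1,"x":0,"y":0,"z":-0.08,"wx":0,"wy":0,"wz":0},{"claw":1,"x":0,"y":0,"z":-0.12,"wx":0,"wy":0,"wz":0},{"claw":1,"x":0,"y":0,"z":-0.16,"wx":0,"wy":0,"wz":0},{"claw":1,"x":0,"y":0,"z":-0.187,"wx":0,"wy":0,"wz":0}]'
$P '[{"claw":1,"x":0,"y":0,"z":-0.02,"wx":0,"wy":0,"wz":0},{"claw":1,"x":0,"y":0,"z":-0.035,"wx":0,"wy":0,"wz":0},{"claw":1,"x":0,"y":0,"z":-0.04,"wx":0,"wy":0,"wz":0},{"claw":1,"x":0,"y":0,"z":-0.04,"wx":0,"wy":0,"wz":0}]'
for i in 1 2; do $P '[{"claw":-0.4,"x":0,"y":0,"z":0,"wx":0,"wy":0,"wz":0},{"claw":-0.4,"x":0,"y":0,"z":0,"wx":0,"wy":0,"wz":0},{"claw":-0.4,"x":0,"y":0,"z":0,"wx":0,"wy":0,"wz":0},{"claw":-0.4,"x":0,"y":0,"z":0,"wx":0,"wy":0,"wz":0},{"claw":-0.4,"x":0,"y":0,"z":0,"wx":0,"wy":0,"wz":0}]'; done
python3 -c "from h import *;st()"
```

```text
time_s: 1.72
tcp_pos: [0.541, -0.3047, 0.0408]
ee_rot: [0.953, 0.304, -0.001, -0.001]
force: [-0.3, -0.4, -0.9]
grip_width: 0.085
time_s: 2.05
tcp_pos: [0.5418, -0.3051, 0.0031]
ee_rot: [0.953, 0.304, -0.001, -0.001]
force: [0.1, 0.1, -0.5]
grip_width: 0.0853
time_s: 2.47
tcp_pos: [0.5431, -0.3057, 0.0059]
ee_rot: [0.953, 0.304, 0.001, 0.001]
force: [-1.9, 0.8, 10.1]
grip_width: 0.0543
time_s: 2.88
tcp_pos: [0.5432, -0.3057, 0.0059]
ee_rot: [0.953, 0.304, 0.001, 0.001]
force: [-2.0, 0.7, 9.6]
grip_width: 0.0545
t 2.88 tcp [ 0.5432 -0.3057  0.0059] xang 0.618 tilt [ 0.002 -0.001] j6 0.34 F [-2.   0.7  9.6] w 0.0545
```

```bash
P="python3 -m pendant"
$P '[{"claw":1,"x":0,"y":0,"z":0,"wx":0,"wy":0,"wz":0},{"claw":1,"x":0,"y":0,"z":0.007,"wx":0,"wy":0,"wz":0},{"claw":1,"x":0,"y":0,"z":0.007,"wx":0,"wy":0,"wz":0},{"claw":1,"x":0,"y":0,"z":0.007,"wx":0,"wy":0,"wz":0}]'
for i in 1 2; do $P '[{"claw":-0.4,"x":0,"y":0,"z":0,"wx":0,"wy":0,"wz":0},{"claw":-0.4,"x":0,"y":0,"z":0,"wx":0,"wy":0,"wz":0},{"claw":-0.4,"x":0,"y":0,"z":0,"wx":0,"wy":0,"wz":0},{"claw":-0.4,"x":0,"y":0,"z":0,"wx":0,"wy":0,"wz":0}]'; done
python3 -c "from h import *;st()"
```

```text
time_s: 3.22
tcp_pos: [0.5431, -0.3056, 0.0121]
ee_rot: [0.953, 0.304, 0.0, 0.001]
force: [-0.2, 0.4, -0.1]
grip_width: 0.0855
time_s: 3.55
tcp_pos: [0.5426, -0.3053, 0.0117]
ee_rot: [0.953, 0.304, -0.0, -0.0]
force: [-2.6, 2.2, 11.2]
grip_width: 0.0541
time_s: 3.88
tcp_pos: [0.5426, -0.3053, 0.0117]
ee_rot: [0.953, 0.304, 0.0, 0.0]
force: [-2.2, 0.8, 11.4]
grip_width: 0.0545
t 3.88 tcp [ 0.5426 -0.3053  0.0117] xang 0.618 tilt [ 0. -0.] j6 0.34 F [-2.2  0.8 11.4] w 0.0545
```

The upward force comes from the pads swinging forward, not the fingertips on the table. Lift and carry to just above the dock.

```bash
P="python3 -m pendant"
$P '[{"claw":-0.4,"x":0,"y":0,"z":0.03,"wx":0,"wy":0,"wz":0},{"claw":-0.4,"x":0,"y":0,"z":0.065,"wx":0,"wy":0,"wz":0},{"claw":-0.4,"x":-0.01,"y":0.03,"z":0.08,"wx":0,"wy":0,"wz":-0.12},{"claw":-0.4,"x":-0.02,"y":0.06,"z":0.08,"wx":0,"wy":0,"wz":-0.24},{"claw":-0.4,"x":-0.03,"y":0.09,"z":0.08,"wx":0,"wy":0,"wz":-0.36}]'
$P '[{"claw":-0.4,"x":-0.01,"y":0.035,"z":0,"wx":0,"wy":0,"wz":-0.12},{"claw":-0.4,"x":-0.02,"y":0.07,"z":0,"wx":0,"wy":0,"wz":-0.24},{"claw":-0.4,"x":-0.03,"y":0.1,"z":0,"wx":0,"wy":0,"wz":-0.36},{"claw":-0.4,"x":-0.036,"y":0.125,"z":0,"wx":0,"wy":0,"wz":-0.48},{"claw":-0.4,"x":-0.0385,"y":0.1314,"z":-0.02,"wx":0,"wy":0,"wz":-0.524}]'
$P '[{"claw":-0.4,"x":0,"y":0,"z":-0.03,"wx":0,"wy":0,"wz":0},{"claw":-0.4,"x":0,"y":0,"z":-0.03,"wx":0,"wy":0,"wz":0},{"claw":-0.4,"x":0,"y":0,"z":-0.03,"wx":0,"wy":0,"wz":0}]'
python3 - <<'E'
from h import *
st()
s=manip.capture("scene");t=manip.capture("top");cv2.imwrite("pics/s2.png",s);cv2.imwrite("pics/t2.png",t)
a=cv2.resize(s[190:310,190:320],(520,480),interpolation=cv2.INTER_CUBIC);cv2.imwrite("pics/s2c.png",a)
E
```

```text
time_s: 4.3
tcp_pos: [0.5126, -0.2148, 0.0923]
ee_rot: [0.992, 0.125, 0.001, 0.001]
force: [-0.2, 0.1, -0.8]
grip_width: 0.0538
time_s: 4.72
tcp_pos: [0.4739, -0.0811, 0.0732]
ee_rot: [0.991, -0.136, 0.001, -0.0]
force: [1.8, -1.1, -1.2]
grip_width: 0.054
time_s: 4.97
tcp_pos: [0.4733, -0.0837, 0.0407]
ee_rot: [0.991, -0.132, -0.002, -0.0]
force: [-0.0, 0.4, -0.9]
grip_width: 0.054
t 4.97 tcp [ 0.4733 -0.0837  0.0407] xang -0.266 tilt [-0.003  0.001] j6 1.54 F [-0.   0.4 -0.9] w 0.054
```

View pics/s2c.png

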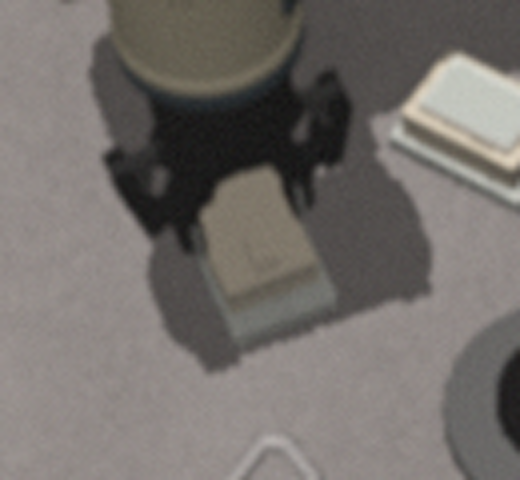

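The box sits aligned above the dock, key end forward. Lower it.

```bash
P="python3 -m pendant"
$P '[{"claw":-0.4,"x":0,"y":0,"z":-0.006,"wx":0,"wy":0,"wz":0},{"claw":-0.4,"x":0,"y":0,"z":-0.01,"wx":0,"wy":0,"wz":0},{"claw":-0.4,"x":0,"y":0,"z":-0.014,"wx":0,"wy":0,"wz":0},{"claw":-0.4,"x":0,"y":0,"z":-0.016,"wx":0,"wy":0,"wz":0},{"claw":-0.4,"x":0,"y":0,"z":-0.016,"wx":0,"wy":0,"wz":0}]'
python3 -c "from h import *;st()"
```

```text
time_s: 5.48
tcp_pos: [0.474, -0.0839, 0.0256]
ee_rot: [0.991, -0.133, 0.0, -0.0]
force: [-0.9, 3.7, 7.4]
grip_width: 0.0537
t 5.48 tcp [ 0.474  -0.0839  0.0256] xang -0.266 tilt [0. 0.] j6 1.54 F [-0.9  3.7  7.4] w 0.0537
```

```bash
P="python3 -m pendant"
$P '[{"claw":1,"x":0,"y":0,"z":0,"wx":0,"wy":0,"wz":0},{"claw":1,"x":0,"y":0,"z":0,"wx":0,"wy":0,"wz":0},{"claw":1,"x":0,"y":0,"z":0.02,"wx":0,"wy":0,"wz":0},{"claw":1,"x":0,"y":0,"z":0.06,"wx":0,"wy":0,"wz":0},{"claw":1,"x":0,"y":0,"z":0.1,"wx":0,"wy":0,"wz":0}]'
$P '[{"claw":1,"x":0,"y":-0.04,"z":0,"wx":0,"wy":0,"wz":-0.1},{"claw":1,"x":0,"y":-0.08,"z":0,"wx":0,"wy":0,"wz":-0.2},{"claw":1,"x":0,"y":-0.12,"z":0,"wx":0,"wy":0,"wz":-0.3},{"claw":1,"x":0.005,"y":-0.16,"z":0,"wx":0,"wy":0,"wz":-0.3},{"claw":1,"x":0.005,"y":-0.18,"z":0,"wx":0,"wy":0,"wz":-0.3}]'
cat > look.py <<'E'
from h import *
import sys
st();s=manip.capture("scene");t=manip.capture("top")
cv2.imwrite(f"pics/s{sys.argv[1]}.png",s);cv2.imwrite(f"pics/t{sys.argv[1]}.png",t)
zz=float(sys.argv[2]) if len(sys.argv)>2 else .022
for n,i,lo in(("top",t,136),("scene",s,160)):
    for r in rects(n,i,zz,lo=lo,amin=400):
        if .3<r[1][0]<.63 and -.5<r[1][1]<.4 and 40<r[3][0]<75 and r[3][1]<110:print(n,*r)
E
python3 look.py 3
```

```text
time_s: 5.9
tcp_pos: [0.4732, -0.0838, 0.1258]
ee_rot: [0.991, -0.133, -0.001, -0.0]
force: [1.9, -1.1, 0.7]
grip_width: 0.0852
time_s: 6.32
tcp_pos: [0.4799, -0.2685, 0.1257]
ee_rot: [0.96, -0.281, 0.001, 0.001]
force: [0.1, -0.0, 0.1]
grip_width: 0.0853
t 6.32 tcp [ 0.4799 -0.2685  0.1257] xang -0.569 tilt [ 0.002 -0.002] j6 1.52 F [ 0.1 -0.   0.1] w 0.0853
top [208.8 324.8] [0.3778 0.2781] [377.9 278.2] [57.2 81. ] 3.043
top [465.8 317.4] [ 0.3832 -0.2862] [ 386.7 -287.8] [42.3 91.8] 2.372
top [372.4 277.5] [ 0.4742 -0.0834] [474.2 -83.7] [67.1 96.2] 2.875
top [300. 270.] [0.4938 0.0759] [493.1  75.3] [66.4 96.4] 0.315
top [206.  249.3] [0.5434 0.283 ] [543.4 282.9] [58.8 81.1] 1.6
scene [120.8 346.3] [ 0.4824 -0.4349] [ 481.5 -434.2] [59.3 84.3] 2.317
scene [253.4 312.6] [ 0.6009 -0.1762] [ 598.6 -179.4] [42.2 73.5] 1.643
scene [153.7 277.9] [ 0.3849 -0.2973] [ 379.5 -293. ] [59.5 79.5] 2.068
scene [253.7 252.3] [ 0.4769 -0.083 ] [474.3 -82.4] [ 67.8 105.3] 2.874
scene [310.1 216.3] [0.4835 0.0852] [482.3  85. ] [62.4 86. ] 0.315
scene [384.5 189.5] [0.5421 0.2849] [541.6 285.9] [61.4 86.8] 1.601
scene [340.4 154.8] [0.3817 0.2766] [381.  277.1] [60.9 85.1] 3.052
```

Box 1 appears seated and B is unmoved. Take B next.

```bash
P="python3 -m pendant"
$P '[{"claw":1,"x":0.001,"y":-0.04,"z":0,"wx":0,"wy":0,"wz":-0.06},{"claw":1,"x":0.002,"y":-0.08,"z":0,"wx":0,"wy":0,"wz":-0.12},{"claw":1,"x":0.004,"y":-0.12,"z":0,"wx":0,"wy":0,"wz":-0.2},{"claw":1,"x":0.0047,"y":-0.16,"z":0,"wx":0,"wy":0,"wz":-0.256},{"claw":1,"x":0.0047,"y":-0.1734,"z":-0.02,"wx":0,"wy":0,"wz":-0.256}]'
$P '[{"claw":1,"x":0,"y":0,"z":-0.03,"wx":0,"wy":0,"wz":0},{"claw":1,"x":0,"y":0,"z":-0.06,"wx":0,"wy":0,"wz":0},{"claw":1,"x":0,"y":0,"z":-0.085,"wx":0,"wy":0,"wz":0},{"claw":1,"x":0,"y":0,"z":-0.094,"wx":0,"wy":0,"wz":0},{"claw":1,"x":0,"y":0,"z":-0.094,"wx":0,"wy":0,"wz":0}]'
$P '[{"claw":-0.4,"x":0,"y":0,"z":0,"wx":0,"wy":0,"wz":0},{"claw":-0.4,"x":0,"y":0,"z":0,"wx":0,"wy":0,"wz":0},{"claw":-0.4,"x":0,"y":0,"z":0,"wx":0,"wy":0,"wz":0},{"claw":-0.4,"x":0,"y":0,"z":0,"wx":0,"wy":0,"wz":0},{"claw":-0.4,"x":0,"y":0,"z":0,"wx":0,"wy":0,"wz":0}]'
python3 -c "from h import *;st()"
```

```text
time_s: 6.83
tcp_pos: [0.4853, -0.4436, 0.1083]
ee_rot: [0.915, -0.402, 0.004, 0.002]
force: [0.4, -0.8, -0.1]
grip_width: 0.0857
time_s: 7.25
tcp_pos: [0.483, -0.4358, 0.0092]
ee_rot: [0.917, -0.399, -0.002, -0.001]
force: [-0.3, 0.2, -0.2]
grip_width: 0.0849
time_s: 7.67
tcp_pos: [0.4847, -0.438, 0.0137]
ee_rot: [0.917, -0.4, 0.001, 0.001]
force: [-0.3, 3.3, 12.2]
grip_width: 0.0537
t 7.67 tcp [ 0.4847 -0.438   0.0137] xang -0.822 tilt [ 0.002 -0.002] j6 1.57 F [-0.3  3.3 12.2] w 0.0537
```

```bash
P="python3 -m pendant"
$P '[{"claw":-0.4,"x":0,"y":0,"z":0.03,"wx":0,"wy":0,"wz":0},{"claw":-0.4,"x":0,"y":0,"z":0.065,"wx":0,"wy":0,"wz":0},{"claw":-0.4,"x":-0.001,"y":0.035,"z":0.08,"wx":0,"wy":0,"wz":0.07},{"claw":-0.4,"x":-0.002,"y":0.07,"z":0.08,"wx":0,"wy":0,"wz":0.14},{"claw":-0.4,"x":-0.003,"y":0.11,"z":0.08,"wx":0,"wy":0,"wz":0.2}]'
$P '[{"claw":-0.4,"x":-0.001,"y":0.04,"z":0,"wx":0,"wy":0,"wz":0.07},{"claw":-0.4,"x":-0.002,"y":0.08,"z":0,"wx":0,"wy":0,"wz":0.14},{"claw":-0.4,"x":-0.003,"y":0.12,"z":0,"wx":0,"wy":0,"wz":0.2},{"claw":-0.4,"x":-0.004,"y":0.16,"z":0,"wx":0,"wy":0,"wz":0.27},{"claw":-0.4,"x":-0.005,"y":0.18,"z":0,"wx":0,"wy":0,"wz":0.3}]'
$P '[{"claw":-0.4,"x":-0.001,"y":0.03,"z":0,"wx":0,"wy":0,"wz":0.03},{"claw":-0.4,"x":-0.0017,"y":0.055,"z":0,"wx":0,"wy":0,"wz":0.056},{"claw":-0.4,"x":-0.0017,"y":0.0634,"z":-0.015,"wx":0,"wy":0,"wz":0.056},{"claw":-0.4,"x":-0.0017,"y":0.0634,"z":-0.026,"wx":0,"wy":0,"wz":0.056},{"claw":-0.4,"x":-0.0017,"y":0.0634,"z":-0.026,"wx":0,"wy":0,"wz":0.056}]'
python3 - <<'E'
from h import *
st()
s=manip.capture("scene");t=manip.capture("top");cv2.imwrite("pics/s4.png",s);cv2.imwrite("pics/t4.png",t)
a=cv2.resize(s[190:310,190:320],(520,480),interpolation=cv2.INTER_CUBIC);cv2.imwrite("pics/s4c.png",a)
E
```

```text
time_s: 8.08
tcp_pos: [0.4816, -0.3278, 0.0939]
ee_rot: [0.952, -0.305, 0.002, 0.001]
force: [0.6, 0.3, -1.4]
grip_width: 0.0535
time_s: 8.5
tcp_pos: [0.4752, -0.1437, 0.0925]
ee_rot: [0.988, -0.158, 0.0, -0.0]
force: [-1.1, -0.6, -2.1]
grip_width: 0.0535
time_s: 8.92
tcp_pos: [0.4739, -0.0831, 0.065]
ee_rot: [0.991, -0.132, -0.0, -0.0]
force: [-0.7, -0.1, -2.0]
grip_width: 0.0536
t 8.92 tcp [ 0.4739 -0.0831  0.065 ] xang -0.265 tilt [-0.  0.] j6 1.54 F [-0.7 -0.1 -2. ] w 0.0536
```

View pics/s4c.png

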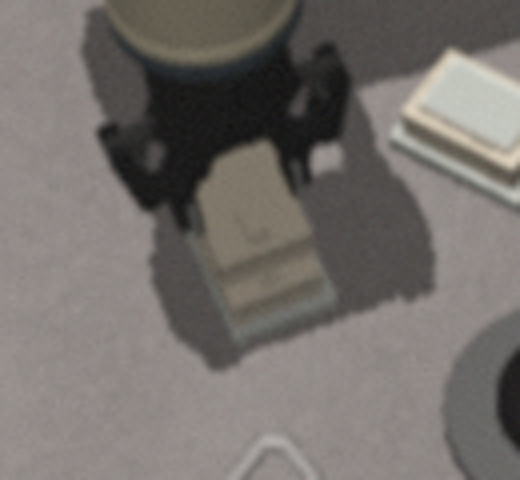

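Box 1 lies flat on the dock and B hovers aligned over it. Lower.

```bash
P="python3 -m pendant"
$P '[{"claw":-0.4,"x":0,"y":0,"z":-0.006,"wx":0,"wy":0,"wz":0},{"claw":-0.4,"x":0,"y":0,"z":-0.01,"wx":0,"wy":0,"wz":0},{"claw":-0.4,"x":0,"y":0,"z":-0.014,"wx":0,"wy":0,"wz":0},{"claw":-0.4,"x":0,"y":0,"z":-0.017,"wx":0,"wy":0,"wz":0},{"claw":-0.4,"x":0,"y":0,"z":-0.017,"wx":0,"wy":0,"wz":0}]'
python3 -c "from h import *;st()"
```

```text
time_s: 9.43
tcp_pos: [0.4751, -0.0847, 0.0497]
ee_rot: [0.991, -0.133, 0.001, 0.0]
force: [-7.5, -2.0, 40.2]
grip_width: 0.0535
t 9.43 tcp [ 0.4751 -0.0847  0.0497] xang -0.267 tilt [ 0.003 -0.001] j6 1.54 F [-7.5 -2.  40.2] w 0.0535
```

Seated (0.0497 − 0.0137 = 0.036 m). Release, head for C and check the scene on the way.

```bash
P="python3 -m pendant"
$P '[{"claw":1,"x":0,"y":0,"z":0.002,"wx":0,"wy":0,"wz":0},{"claw":1,"x":0,"y":0,"z":0.002,"wx":0,"wy":0,"wz":0},{"claw":1,"x":0,"y":0,"z":0.02,"wx":0,"wy":0,"wz":0},{"claw":1,"x":0,"y":0,"z":0.055,"wx":0,"wy":0,"wz":0},{"claw":1,"x":0,"y":0,"z":0.077,"wx":0,"wy":0,"wz":0}]'
$P '[{"claw":1,"x":0,"y":-0.04,"z":0,"wx":0,"wy":0,"wz":-0.1},{"claw":1,"x":0,"y":-0.08,"z":0,"wx":0,"wy":0,"wz":-0.2},{"claw":1,"x":0,"y":-0.12,"z":0,"wx":0,"wy":0,"wz":-0.3},{"claw":1,"x":0,"y":-0.14,"z":0,"wx":0,"wy":0,"wz":-0.4},{"claw":1,"x":0,"y":-0.14,"z":0,"wx":0,"wy":0,"wz":-0.42}]'
python3 look.py 5
```

```text
time_s: 9.85
tcp_pos: [0.4741, -0.0841, 0.1268]
ee_rot: [0.991, -0.133, -0.0, -0.0]
force: [0.9, -1.1, -0.3]
grip_width: 0.0857
time_s: 10.27
tcp_pos: [0.4745, -0.2283, 0.1251]
ee_rot: [0.94, -0.341, 0.001, 0.0]
force: [-0.7, 0.5, 0.2]
grip_width: 0.0856
t 10.27 tcp [ 0.4745 -0.2283  0.1251] xang -0.696 tilt [ 0.001 -0.001] j6 1.71 F [-0.7  0.5  0.2] w 0.0856
top [208.8 324.8] [0.3778 0.278 ] [377.9 278.1] [56.8 80.8] 3.043
top [372.  276.1] [ 0.4775 -0.0826] [473.9 -85.1] [69.6 95.5] 2.873
top [300.4 270.2] [0.4935 0.0751] [492.9  75.2] [65.9 95.8] 0.314
top [206.  249.4] [0.5432 0.283 ] [543.2 282.9] [58.3 81. ] 1.601
scene [253.5 312.7] [ 0.6011 -0.1762] [ 599.4 -179.5] [41.4 73.5] 1.668
scene [154.5 274.7] [ 0.3789 -0.2916] [ 378.3 -290.7] [59.5 84.2] 2.065
scene [252.  242.1] [ 0.4517 -0.0691] [446.9 -70.3] [62.1 84.2] 2.887
scene [310.2 216.6] [0.4842 0.0847] [483.5  85.1] [61.6 83.1] 0.315
scene [384.5 189.5] [0.5421 0.2848] [541.7 285.9] [60.9 86.7] 1.601
scene [340.3 154.8] [0.3816 0.2767] [380.9 277.1] [60.5 84.8] 3.044
```

```bash
P="python3 -m pendant"
$P '[{"claw":1,"x":-0.025,"y":-0.018,"z":0,"wx":0,"wy":0,"wz":-0.1},{"claw":1,"x":-0.05,"y":-0.036,"z":0,"wx":0,"wy":0,"wz":-0.2},{"claw":1,"x":-0.075,"y":-0.055,"z":0,"wx":0,"wy":0,"wz":-0.3},{"claw":1,"x":-0.0941,"y":-0.0699,"z":0,"wx":0,"wy":0,"wz":-0.399},{"claw":1,"x":-0.0941,"y":-0.0699,"z":-0.02,"wx":0,"wy":0,"wz":-0.399}]'
$P '[{"claw":1,"x":0,"y":0,"z":-0.03,"wx":0,"wy":0,"wz":0},{"claw":1,"x":0,"y":0,"z":-0.06,"wx":0,"wy":0,"wz":0},{"claw":1,"x":0,"y":0,"z":-0.085,"wx":0,"wy":0,"wz":0},{"claw":1,"x":0,"y":0,"z":-0.096,"wx":0,"wy":0,"wz":0},{"claw":1,"x":0,"y":0,"z":-0.096,"wx":0,"wy":0,"wz":0}]'
$P '[{"claw":-0.4,"x":0,"y":0,"z":0,"wx":0,"wy":0,"wz":0},{"claw":-0.4,"x":0,"y":0,"z":0,"wx":0,"wy":0,"wz":0},{"claw":-0.4,"x":0,"y":0,"z":0,"wx":0,"wy":0,"wz":0},{"claw":-0.4,"x":0,"y":0,"z":0,"wx":0,"wy":0,"wz":0},{"claw":-0.4,"x":0,"y":0,"z":0,"wx":0,"wy":0,"wz":0}]'
python3 -c "from h import *;st()"
```

```text
time_s: 10.78
tcp_pos: [0.3786, -0.2954, 0.1072]
ee_rot: [0.855, -0.519, 0.001, 0.001]
force: [1.0, -1.2, -0.5]
grip_width: 0.0854
time_s: 11.2
tcp_pos: [0.3791, -0.2916, 0.0071]
ee_rot: [0.857, -0.515, -0.002, -0.001]
force: [-1.0, 0.0, 0.2]
grip_width: 0.0851
time_s: 11.62
tcp_pos: [0.3806, -0.2939, 0.0108]
ee_rot: [0.857, -0.516, 0.001, 0.0]
force: [0.6, 5.3, 10.8]
grip_width: 0.0542
t 11.62 tcp [ 0.3806 -0.2939  0.0108] xang -1.085 tilt [ 0.002 -0.001] j6 1.87 F [ 0.6  5.3 10.8] w 0.0542
```

```bash
P="python3 -m pendant"
$P '[{"claw":-0.4,"x":0,"y":0,"z":0.03,"wx":0,"wy":0,"wz":0},{"claw":-0.4,"x":0,"y":0,"z":0.07,"wx":0,"wy":0,"wz":0},{"claw":-0.4,"x":0,"y":0,"z":0.1,"wx":0,"wy":0,"wz":0},{"claw":-0.4,"x":0.015,"y":0.035,"z":0.1,"wx":0,"wy":0,"wz":0.12},{"claw":-0.4,"x":0.03,"y":0.07,"z":0.1,"wx":0,"wy":0,"wz":0.24}]'
$P '[{"claw":-0.4,"x":0.014,"y":0.03,"z":0,"wx":0,"wy":0,"wz":0.12},{"claw":-0.4,"x":0.028,"y":0.06,"z":0,"wx":0,"wy":0,"wz":0.24},{"claw":-0.4,"x":0.042,"y":0.09,"z":0,"wx":0,"wy":0,"wz":0.36},{"claw":-0.4,"x":0.056,"y":0.12,"z":0,"wx":0,"wy":0,"wz":0.48},{"claw":-0.4,"x":0.0641,"y":0.1399,"z":0,"wx":0,"wy":0,"wz":0.579}]'
$P '[{"claw":-0.4,"x":0,"y":0,"z":0,"wx":0,"wy":0,"wz":0},{"claw":-0.4,"x":0,"y":0,"z":-0.015,"wx":0,"wy":0,"wz":0},{"claw":-0.4,"x":0,"y":0,"z":-0.024,"wx":0,"wy":0,"wz":0},{"claw":-0.4,"x":0,"y":0,"z":-0.024,"wx":0,"wy":0,"wz":0}]'
python3 -c "from h import *;st()"
```

```text
time_s: 12.03
tcp_pos: [0.4114, -0.225, 0.1122]
ee_rot: [0.912, -0.409, 0.003, 0.001]
force: [0.9, 0.3, -1.8]
grip_width: 0.0536
time_s: 12.45
tcp_pos: [0.4753, -0.0814, 0.1105]
ee_rot: [0.992, -0.129, 0.001, -0.0]
force: [0.6, -0.4, -1.2]
grip_width: 0.0536
time_s: 12.78
tcp_pos: [0.4732, -0.0838, 0.0845]
ee_rot: [0.991, -0.133, -0.001, -0.0]
force: [-0.1, 0.1, -0.9]
grip_width: 0.0539
t 12.78 tcp [ 0.4732 -0.0838  0.0845] xang -0.267 tilt [-0.002  0.   ] j6 1.54 F [-0.1  0.1 -0.9] w 0.0539
```

```bash
P="python3 -m pendant"
$P '[{"claw":-0.4,"x":0,"y":0,"z":-0.006,"wx":0,"wy":0,"wz":0},{"claw":-0.4,"x":0,"y":0,"z":-0.01,"wx":0,"wy":0,"wz":0},{"claw":-0.4,"x":0,"y":0,"z":-0.014,"wx":0,"wy":0,"wz":0},{"claw":-0.4,"x":0,"y":0,"z":-0.018,"wx":0,"wy":0,"wz":0},{"claw":-0.4,"x":0,"y":0,"z":-0.018,"wx":0,"wy":0,"wz":0}]'
python3 -c "from h import *;st()"
```

```text
time_s: 13.2
tcp_pos: [0.4746, -0.0846, 0.0686]
ee_rot: [0.991, -0.133, 0.001, 0.0]
force: [-9.1, -1.7, 36.6]
grip_width: 0.0539
t 13.2 tcp [ 0.4746 -0.0846  0.0686] xang -0.267 tilt [ 0.002 -0.001] j6 1.54 F [-9.1 -1.7 36.6] w 0.0539
```

```bash
P="python3 -m pendant"
$P '[{"claw":1,"x":0,"y":0,"z":0.002,"wx":0,"wy":0,"wz":0},{"claw":1,"x":0,"y":0,"z":0.002,"wx":0,"wy":0,"wz":0},{"claw":1,"x":0,"y":0,"z":0.02,"wx":0,"wy":0,"wz":0},{"claw":1,"x":0,"y":0,"z":0.055,"wx":0,"wy":0,"wz":0},{"claw":1,"x":0,"y":0,"z":0.081,"wx":0,"wy":0,"wz":0}]'
$P '[{"claw":1,"x":0,"y":0.03,"z":0,"wx":0,"wy":0,"wz":0.12},{"claw":1,"x":0,"y":0.06,"z":0,"wx":0,"wy":0,"wz":0.24},{"claw":1,"x":0,"y":0.09,"z":0,"wx":0,"wy":0,"wz":0.36},{"claw":1,"x":0,"y":0.12,"z":0,"wx":0,"wy":0,"wz":0.48},{"claw":1,"x":0,"y":0.15,"z":0,"wx":0,"wy":0,"wz":0.6}]'
python3 look.py 6
```

```text
time_s: 13.62
tcp_pos: [0.4739, -0.084, 0.1495]
ee_rot: [0.991, -0.133, -0.0, -0.0]
force: [0.2, 0.4, 0.1]
grip_width: 0.0852
time_s: 14.03
tcp_pos: [0.474, 0.0673, 0.1483]
ee_rot: [0.986, 0.169, 0.0, -0.0]
force: [1.2, -0.1, 0.3]
grip_width: 0.0854
t 14.03 tcp [0.474  0.0673 0.1483] xang 0.339 tilt [0. 0.] j6 1.25 F [ 1.2 -0.1  0.3] w 0.0854
top [208.9 324.8] [0.3777 0.2779] [377.8 277.9] [55.6 79.4] 3.043
top [375.5 277.7] [ 0.4737 -0.0903] [473.1 -87.2] [72.9 94.7] 2.877
top [206.1 249.4] [0.5432 0.2829] [543.2 282.8] [57.2 79.8] 1.6
scene [253.5 312.7] [ 0.6011 -0.1761] [ 598.7 -179.4] [41.6 72.7] 1.643
scene [249.2 236.1] [ 0.4336 -0.064 ] [432.8 -63.7] [63.4 86.2] 2.901
scene [384.5 189.6] [0.5423 0.2846] [541.8 285.4] [60.8 85.4] 1.599
scene [340.3 154.9] [0.3819 0.2762] [381.3 276.6] [59.5 84.3] 3.044
```

```bash
P="python3 -m pendant"
for i in 1 2; do $P '[{"claw":1,"x":0.007,"y":0.022,"z":0,"wx":0,"wy":0,"wz":0.12},{"claw":1,"x":0.014,"y":0.044,"z":0,"wx":0,"wy":0,"wz":0.24},{"claw":1,"x":0.021,"y":0.066,"z":0,"wx":0,"wy":0,"wz":0.36},{"claw":1,"x":0.028,"y":0.088,"z":-0.01,"wx":0,"wy":0,"wz":0.48},{"claw":1,"x":0.03455,"y":0.1083,"z":-0.02,"wx":0,"wy":0,"wz":0.6}]'; done
$P '[{"claw":1,"x":0,"y":0,"z":-0.03,"wx":0,"wy":0,"wz":0.066},{"claw":1,"x":0,"y":0,"z":-0.06,"wx":0,"wy":0,"wz":0.066},{"claw":1,"x":0,"y":0,"z":-0.085,"wx":0,"wy":0,"wz":0.066},{"claw":1,"x":0,"y":0,"z":-0.099,"wx":0,"wy":0,"wz":0.066},{"claw":1,"x":0,"y":0,"z":-0.099,"wx":0,"wy":0,"wz":0.066}]'
$P '[{"claw":-0.4,"x":0,"y":0,"z":0,"wx":0,"wy":0,"wz":0},{"claw":-0.4,"x":0,"y":0,"z":0,"wx":0,"wy":0,"wz":0},{"claw":-0.4,"x":0,"y":0,"z":0,"wx":0,"wy":0,"wz":0},{"claw":-0.4,"x":0,"y":0,"z":0,"wx":0,"wy":0,"wz":0},{"claw":-0.4,"x":0,"y":0,"z":0,"wx":0,"wy":0,"wz":0}]'
python3 -c "from h import *;st()"
```

```text
time_s: 14.55
tcp_pos: [0.5095, 0.1752, 0.1283]
ee_rot: [0.892, 0.452, 0.001, 0.0]
force: [0.5, -0.7, 0.2]
grip_width: 0.0853
time_s: 14.97
tcp_pos: [0.5442, 0.2835, 0.1082]
ee_rot: [0.718, 0.696, 0.001, 0.0]
force: [0.3, -0.3, 0.4]
grip_width: 0.0852
time_s: 15.38
tcp_pos: [0.5416, 0.2814, 0.006]
ee_rot: [0.697, 0.717, -0.002, -0.001]
force: [-0.6, 0.2, -0.3]
grip_width: 0.0856
time_s: 15.8
tcp_pos: [0.5441, 0.2828, 0.0111]
ee_rot: [0.697, 0.717, 0.001, 0.001]
force: [-0.8, -3.2, 6.5]
grip_width: 0.0543
t 15.8 tcp [0.5441 0.2828 0.0111] xang 1.6 tilt [0.002 0.001] j6 0.35 F [-0.8 -3.2  6.5] w 0.0543
```

```bash
python3 - <<'E'
from h import *
s=manip.capture("scene");cv2.imwrite("pics/s7.png",s)
a=cv2.resize(s[180:300,190:430],(800,400),interpolation=cv2.INTER_CUBIC);cv2.imwrite("pics/s7c.png",a)
E
```

```text
(no output)
```

View pics/s7c.png

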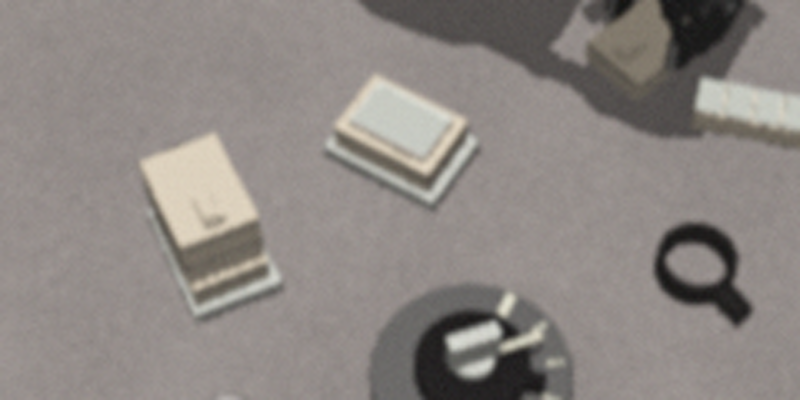

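```bash
python3 - <<'E'
from h import *
s=cv2.imread("pics/s7.png");t=manip.capture("top");cv2.imwrite("pics/t7.png",t)
for z in(.074,.08,.086):
  for n,i,los in(("top",t,(145,152,158)),("scene",s,(175,185,195,205))):
    for lo in los:
      for r in rects(n,i,z,lo=lo,amin=400):
        if .43<r[1][0]<.53 and -.13<r[1][1]<-.03:print(z,n,lo,*r)
a=s[225:280,225:290];b=t[245:310,340:405]
cv2.imwrite("pics/z7.png",np.hstack([cv2.resize(a,(480,406),interpolation=cv2.INTER_CUBIC),cv2.resize(b,(406,406),interpolation=cv2.INTER_CUBIC)])[:,:800])
E
```

```text
0.074 top 145 [375.5 277.7] [ 0.4755 -0.0842] [475.  -81.3] [68.8 89.6] 2.878
0.074 top 152 [375.4 277.7] [ 0.4755 -0.0842] [475.  -81.3] [67.8 88.7] 2.883
0.074 top 158 [375.4 277.6] [ 0.4757 -0.0841] [475.2 -81.1] [66.8 87.4] 2.88
0.074 scene 175 [249.2 236.3] [ 0.4647 -0.0804] [464.  -80.1] [58.1 79.3] 2.9
0.074 scene 185 [249.1 236.4] [ 0.4648 -0.0805] [464.  -80.2] [56.9 77.9] 2.897
0.074 scene 195 [249.1 236.4] [ 0.4649 -0.0807] [464.1 -80.4] [56.1 76.2] 2.89
0.074 scene 205 [249.1 236.5] [ 0.465  -0.0808] [464.3 -80.6] [54.3 74.6] 2.896
0.08 top 145 [375.5 277.7] [ 0.4757 -0.0835] [475.2 -80.6] [68.4 89.1] 2.878
0.08 top 152 [375.4 277.7] [ 0.4757 -0.0835] [475.2 -80.6] [67.5 88.2] 2.883
0.08 top 158 [375.4 277.6] [ 0.4759 -0.0834] [475.4 -80.4] [66.4 86.9] 2.88
0.08 scene 175 [249.2 236.3] [ 0.4682 -0.0822] [467.5 -81.9] [57.8 78.8] 2.9
0.08 scene 185 [249.1 236.4] [ 0.4683 -0.0823] [467.6 -82. ] [56.6 77.4] 2.897
0.08 scene 195 [249.1 236.4] [ 0.4684 -0.0825] [467.7 -82.2] [55.8 75.7] 2.89
0.08 scene 205 [249.1 236.5] [ 0.4685 -0.0826] [467.9 -82.4] [54.  74.2] 2.896
0.086 top 145 [375.5 277.7] [ 0.4759 -0.0828] [475.4 -80. ] [68.  88.6] 2.878
0.086 top 152 [375.4 277.7] [ 0.4759 -0.0828] [475.4 -79.9] [67.1 87.7] 2.883
0.086 top 158 [375.4 277.6] [ 0.4761 -0.0827] [475.6 -79.7] [66.1 86.4] 2.88
0.086 scene 175 [249.2 236.3] [ 0.4718 -0.084 ] [471.  -83.7] [57.4 78.4] 2.9
0.086 scene 185 [249.1 236.4] [ 0.4718 -0.0842] [471.1 -83.9] [56.2 76.9] 2.897
0.086 scene 195 [249.1 236.4] [ 0.472  -0.0844] [471.2 -84. ] [55.4 75.2] 2.89
0.086 scene 205 [249.1 236.5] [ 0.4721 -0.0845] [471.4 -84.2] [53.7 73.7] 2.896
```

View pics/z7.png

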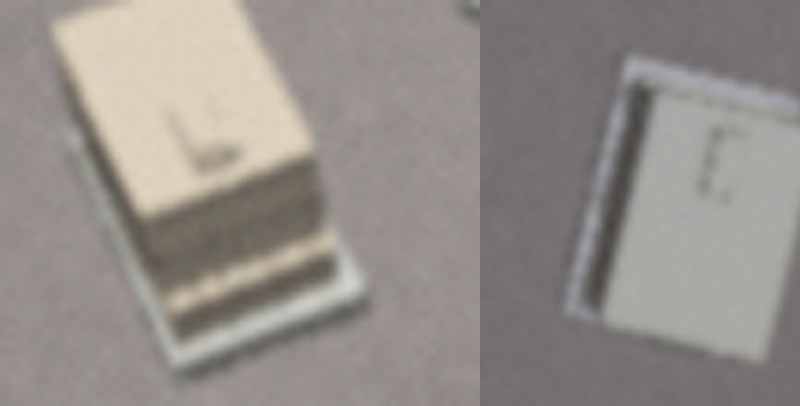

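The scene crop shows box 1 protruding about 4 mm in front of boxes 2 and 3. I need to check whether box 2 is fully home.

```bash
cat >> h.py <<'E'
def boxes(n,im,z,k=4,amin=400,lo=(136,165)):
    """warm-white box tops only (dock aluminium is bluish)"""
    big=cv2.GaussianBlur(cv2.resize(im,None,fx=k,fy=k,interpolation=cv2.INTER_CUBIC),(0,0),2.5).astype(int)
    m=((big[...,2]>(lo[0] if n=="top" else lo[1]))&(big[...,2]-big[...,0]>(-2 if n=="top" else 14))).astype('u1')
    for ct in cv2.findContours(m,cv2.RETR_EXTERNAL,cv2.CHAIN_APPROX_NONE)[0]:
        if cv2.contourArea(ct)<amin*k*k: continue
        p=(ct.reshape(-1,2)+.5)/k-.5;w=world(n,p,z)*1000
        (c,s,a)=cv2.minAreaRect(w.astype('f4'));M=cv2.moments(w.astype('f4'));mu=M['m20']-M['m02'],2*M['m11']
        if 40<min(s)<70 and .3<c[0]/1e3<.6 and abs(c[1])<460:
            print(n,z,'rect',np.round(c,1),np.round(sorted(s),1),'cent',np.round([M['m10']/M['m00'],M['m01']/M['m00']],1),'ang',round(.5*np.arctan2(mu[1],mu[0]),3))
E
python3 - <<'E'
from h import *
s0,t0,s,t=[cv2.imread(f"pics/{x}.png") for x in("scene0","top0","s7","t7")]
print('initial');boxes("top",t0,.022);boxes("scene",s0,.022)
print('now');boxes("top",t,.08);boxes("scene",s,.08)
print(t[278,365:395:3].tolist())
# A on dock alone
print('t3 box1 only');boxes("top",cv2.imread("pics/t3.png"),.036);boxes("scene",cv2.imread("pics/s3.png"),.036)
print('t5 two');boxes("top",cv2.imread("pics/t5.png"),.058);boxes("scene",cv2.imread("pics/s5.png"),.058)
E
```

```text
initial
top 0.022 rect [377.8 278. ] [55.4 79.3] cent [377.9 278.1] ang 0.634
top 0.022 rect [ 380.1 -293.8] [55.4 80.1] cent [ 380.1 -293.8] ang -0.658
top 0.022 rect [477.3 404.1] [56.1 82.6] cent [476.8 403.3] ang 0.702
top 0.022 rect [492.2  77.8] [59.3 79.5] cent [493.   76.7] ang 0.155
top 0.022 rect [ 483.9 -437.4] [54.  78.5] cent [ 483.9 -437.3] ang -0.735
top 0.022 rect [543.2 282.9] [57.1 79.8] cent [543.4 282.9] ang 0.48
top 0.022 rect [ 542.7 -305.4] [54.6 78.7] cent [ 542.8 -305.3] ang -0.512
scene 0.022 rect [ 481.9 -434.3] [57.7 82.5] cent [ 482.1 -434.4] ang -0.733
scene 0.022 rect [ 540.8 -302.5] [59.  82.6] cent [ 541.1 -302.4] ang -0.509
scene 0.022 rect [ 378.6 -290.8] [57.8 82.7] cent [ 379.  -291.3] ang -0.656
scene 0.022 rect [482.3  84.5] [60.  84.2] cent [482.3  84.6] ang 0.174
scene 0.022 rect [542. 285.] [59.  83.8] cent [542.  284.7] ang 0.484
scene 0.022 rect [477.  405.7] [61.1 86. ] cent [476.5 404.8] ang 0.704
now
top 0.08 rect [424.4 300.5] [68.1 73.2] cent [433.2 293.8] ang 0.596
top 0.08 rect [471.  -86.3] [61.4 87.5] cent [470.7 -86.2] ang -0.181

[... 1281 characters left out ...]
[382.2 270.5] [54.9 78.2] cent [382.1 270.5] ang 0.615
top 0.058 rect [478.4 392.6] [55.8 81.4] cent [477.9 391.8] ang 0.687
top 0.058 rect [471.8 -84.7] [59.2 87.4] cent [475.2 -83.5] ang -0.174
top 0.058 rect [495.5  77.4] [58.1 87.2] cent [493.3  75.9] ang 0.153
top 0.058 rect [542.3 275.3] [56.7 78. ] cent [542.3 275.2] ang 0.47
scene 0.058 rect [ 401.6 -294. ] [56.6 80.6] cent [ 402.2 -295.6] ang -0.634
scene 0.058 rect [467.6 -81.3] [59.1 80.3] cent [471.8 -79.4] ang -0.167
scene 0.058 rect [503.   68.9] [58.8 79.2] cent [503.2  68.8] ang 0.136
scene 0.058 rect [559.3 262.2] [57.9 81.9] cent [559.3 261.7] ang 0.438
scene 0.058 rect [496.5 378.7] [60.1 84. ] cent [496.1 377.7] ang 0.651
```

```bash
python3 - <<'E'
from h import *
c=np.array([.4741,-.0821]);h=-.266;X=np.array([np.cos(h),np.sin(h)]);Y=np.array([-X[1],X[0]])
P=lambda dx,x,y,z:proj("scene",[*(c+X*(x+dx)+Y*y),z]).round(1)
# left in image = -y side? print both
for nm,x,hw,z in(("dock front top",.048,.033,.014),("box1 front bottom",.04,.028,.014),("box1 front top",.04,.028,.036),("b2 front bot",.04,.028,.036),("b3 front top",.04,.028,.08),("b3 back top",-.04,.028,.08)):
  for dx,dz in((0,0),(-.004,0),(-.004,.005),(0,.005)):
    print(nm,(dx,dz),P(dx,x,-hw,z+dz),P(dx,x,hw,z+dz))
E
echo "obs dockfront (249,273)(273.5,263.5); b1 bot (248.6,270.5)(269.9,262.4); b1 top (247.5,267.1)(269.5,258.4); strip upper (246.8,264.9)(268.9,256.7); b3 top (244.1,253.6)(267.1,244.8); b3 back left(231.5,227.5)"
```

```text
dock front top (0, 0) [247.9 274.3] [274.3 263.8]
dock front top (-0.004, 0) [247.3 272.9] [273.6 262.5]
dock front top (-0.004, 0.005) [247.  271.9] [273.5 261.4]
dock front top (0, 0.005) [247.7 273.3] [274.1 262.7]
box1 front bottom (0, 0) [248.7 270.8] [271.  261.9]
box1 front bottom (-0.004, 0) [248.  269.4] [270.3 260.6]
box1 front bottom (-0.004, 0.005) [247.8 268.3] [270.2 259.5]
box1 front bottom (0, 0.005) [248.4 269.7] [270.9 260.8]
box1 front top (0, 0) [247.6 266.1] [270.3 257.1]
box1 front top (-0.004, 0) [247.  264.7] [269.7 255.8]
box1 front top (-0.004, 0.005) [246.8 263.6] [269.5 254.7]
box1 front top (0, 0.005) [247.4 265. ] [270.2 256. ]
b2 front bot (0, 0) [247.6 266.1] [270.3 257.1]
b2 front bot (-0.004, 0) [247.  264.7] [269.7 255.8]
b2 front bot (-0.004, 0.005) [246.8 263.6] [269.5 254.7]
b2 front bot (0, 0.005) [247.4 265. ] [270.2 256. ]
b3 front top (0, 0) [245.5 256.2] [269.  247.1]
b3 front top (-0.004, 0) [244.9 254.8] [268.3 245.8]
b3 front top (-0.004, 0.005) [244.6 253.7] [268.1 244.6]
b3 front top (0, 0.005) [245.3 255.1] [268.8 245.9]
b3 back top (0, 0) [232.9 229. ] [255.8 220.5]
b3 back top (-0.004, 0) [232.3 227.6] [255.1 219.2]
b3 back top (-0.004, 0.005) [232.  226.4] [254.9 217.9]
b3 back top (0, 0.005) [232.6 227.7] [255.6 219.2]
obs dockfront (249,273)(273.5,263.5); b1 bot (248.6,270.5)(269.9,262.4); b1 top (247.5,267.1)(269.5,258.4); strip upper (246.8,264.9)(268.9,256.7); b3 top (244.1,253.6)(267.1,244.8); b3 back left(231.5,227.5)
```

```bash
python3 - <<'E'
from h import *
t=cv2.imread("pics/t7.png").astype(np.float32);s=cv2.imread("pics/s7.png").astype(np.float32);t0=cv2.imread("pics/top0.png").astype(np.float32)
h=-.266;X=np.array([np.cos(h),np.sin(h)]);Y=np.array([-X[1],X[0]])
def prof(n,im,c,z,xs,ys):
    L=[]
    for x in xs:
        q=np.array([proj(n,[*(c+X*x+Y*y),z]) for y in ys],np.float32)
        L.append(cv2.remap(im,q[:,:1].copy(),q[:,1:].copy(),cv2.INTER_CUBIC).reshape(-1,3).mean(0))
    return np.array(L)
ys=np.linspace(-.018,.018,19)
c=np.array([.4741,-.0836])
for nm,xs in(("front",np.arange(.03,.062,.002)),("back",np.arange(-.060,-.03,.002))):
    p=prof("top",t,c,.08,xs,ys);print(nm);print([(round(x*1e3),int(a[2]),int(a[0]-a[2])) for x,a in zip(xs,p)])
ysb=np.linspace(-.03,.03,2)
xs=np.linspace(-.025,.01,12)
for yy in np.arange(-.05,.05,.002):
    pass
p=[(round(y*1e3),int(prof("top",t,c,.08,xs,[y]).mean(0)[2])) for y in np.arange(-.046,.047,.002)];print('side',p)
p=prof("top",t0,c,.014,np.r_[np.arange(-.056,-.04,.002),np.arange(.04,.058,.002)],ys);print('dock0',p[:,2].astype(int))
E
```

```text
front
[(30, 164, -2), (32, 166, -2), (34, 161, -2), (36, 153, -2), (38, 155, 0), (40, 163, 3), (42, 162, 6), (44, 147, 4), (46, 126, 0), (48, 117, -4), (50, 117, -5), (52, 118, -5), (54, 118, -5), (56, 118, -5), (58, 118, -5), (60, 118, -5)]
back
[(-60, 118, -5), (-58, 117, -5), (-56, 117, -5), (-54, 118, -5), (-52, 119, -5), (-50, 118, -5), (-48, 115, -4), (-46, 118, -3), (-44, 139, -3), (-42, 160, -3), (-40, 167, -3), (-38, 168, -3), (-36, 167, -3), (-34, 168, -3), (-32, 168, -3)]
side [(-46, 115), (-44, 115), (-42, 116), (-40, 117), (-38, 117), (-36, 117), (-34, 119), (-32, 133), (-30, 154), (-28, 165), (-26, 168), (-24, 168), (-22, 168), (-20, 168), (-18, 168), (-16, 168), (-14, 168), (-12, 168), (-10, 168), (-8, 167), (-6, 166), (-4, 167), (-2, 167), (0, 166), (2, 163), (4, 165), (6, 167), (8, 168), (10, 168), (12, 168), (14, 168), (16, 168), (18, 168), (20, 168), (22, 166), (24, 149), (26, 112), (28, 81), (30, 77), (32, 95), (34, 124), (36, 144), (38, 129), (40, 110), (42, 112), (44, 118), (46, 119)]
dock0 [115 116 115 115 129 149 161 163 163 163 162 149 128 115 113 114 114]
```

```bash
cat > prof.py <<'E'
from h import *
h=-.266;X=np.array([np.cos(h),np.sin(h)]);Y=np.array([-X[1],X[0]]);c=np.array([.4741,-.0836])
def prof(n,im,z,xs,ys,ax):
    L=[]
    for a in (xs if ax==0 else ys):
        q=np.array([proj(n,[*(c+(X*a+Y*b if ax==0 else X*b+Y*a)),z]) for b in (ys if ax==0 else xs)],np.float32)
        L.append(cv2.remap(im.astype(np.float32),q[:,:1].copy(),q[:,1:].copy(),cv2.INTER_CUBIC).reshape(-1,3).mean(0))
    return np.array(L)
def show(n,im,z,tag):
    A=np.arange(-.056,.057,.002)
    p=prof(n,im,z,A,np.linspace(-.018,.018,13),0)[:,2].astype(int)
    print(tag,n,'X back',dict(zip((A[:12]*1e3).round().astype(int).tolist(),p[:12].tolist())),'front',dict(zip((A[-14:]*1e3).round().astype(int).tolist(),p[-14:].tolist())))
    B=np.arange(-.042,.043,.002);p=prof(n,im,z,np.linspace(-.025,.0,10),B,1)[:,2].astype(int)
    print('   Y',dict(zip((B[:12]*1e3).round().astype(int).tolist(),p[:12].tolist())),dict(zip((B[-12:]*1e3).round().astype(int).tolist(),p[-12:].tolist())))
E
python3 - <<'E'
from prof import *
for k,z in((3,.036),(5,.058),(7,.08)):
    for n in("top","scene"): show(n,cv2.imread(f"pics/{n[0]}{k}.png"),z,k)
E
```

```text
3 top X back {-56: 123, -54: 123, -52: 123, -50: 122, -48: 127, -46: 148, -44: 163, -42: 159, -40: 151, -38: 157, -36: 168, -34: 173} front {30: 170, 32: 170, 34: 171, 36: 172, 38: 173, 40: 171, 42: 171, 44: 167, 46: 149, 48: 128, 50: 121, 52: 121, 54: 121, 56: 122}
   Y {-42: 87, -40: 94, -38: 102, -36: 111, -34: 120, -32: 130, -30: 151, -28: 168, -26: 174, -24: 174, -22: 174, -20: 173} {20: 174, 22: 173, 24: 162, 26: 136, 28: 129, 30: 153, 32: 163, 34: 141, 36: 117, 38: 116, 40: 121, 42: 123}
3 scene X back {-56: 139, -54: 146, -52: 150, -50: 153, -48: 153, -46: 151, -44: 151, -42: 158, -40: 176, -38: 200, -36: 218, -34: 225} front {30: 207, 32: 205, 34: 207, 36: 214, 38: 216, 40: 201, 42: 166, 44: 125, 46: 102, 48: 100, 50: 110, 52: 136, 54: 169, 56: 192}
   Y {-42: 89, -40: 98, -38: 107, -36: 118, -34: 138, -32: 152, -30: 166, -28: 194, -26: 219, -24: 226, -22: 226, -20: 226} {20: 225, 22: 226, 24: 226, 26: 221, 28: 207, 30: 178, 32: 153, 34: 149, 36: 153, 38: 154, 40: 153, 42: 154}
5 top X back {-56: 92, -54: 93, -52: 94, -50: 94, -48: 97, -46: 107, -44: 128, -42: 148, -40: 156,
[... 1198 characters left out ...]
 -36: 117, -34: 119, -32: 133, -30: 154, -28: 165, -26: 168, -24: 168, -22: 168, -20: 168} {20: 168, 22: 166, 24: 149, 26: 111, 28: 80, 30: 77, 32: 95, 34: 125, 36: 145, 38: 129, 40: 110, 42: 113}
7 scene X back {-56: 150, -54: 150, -52: 149, -50: 148, -48: 152, -46: 168, -44: 191, -42: 211, -40: 220, -38: 221, -36: 221, -34: 220} front {30: 205, 32: 179, 34: 141, 36: 113, 38: 107, 40: 110, 42: 113, 44: 114, 46: 111, 48: 105, 50: 104, 52: 106, 54: 109, 56: 112}
   Y {-42: 150, -40: 149, -38: 153, -36: 147, -34: 127, -32: 115, -30: 146, -28: 194, -26: 217, -24: 221, -22: 220, -20: 220} {20: 220, 22: 221, 24: 218, 26: 205, 28: 179, 30: 157, 32: 151, 34: 151, 36: 150, 38: 150, 40: 150, 42: 150}
```

Evidence says box 2 hangs about 3 mm back on the key's step, about 5 mm high at the front, with box 3 home on it. I'll leave D for now, grip box 2, shift it forward and let it drop.

```bash
P="python3 -m pendant"
$P '[{"claw":1,"x":0,"y":0,"z":0,"wx":0,"wy":0,"wz":0},{"claw":1,"x":0,"y":0,"z":0,"wx":0,"wy":0,"wz":0},{"claw":1,"x":0,"y":0,"z":0.04,"wx":0,"wy":0,"wz":0},{"claw":1,"x":0,"y":0,"z":0.08,"wx":0,"wy":0,"wz":0},{"claw":1,"x":0,"y":0,"z":0.12,"wx":0,"wy":0,"wz":0}]'
for i in 1 2; do $P '[{"claw":1,"x":-0.007,"y":-0.036,"z":0.01,"wx":0,"wy":0,"wz":0.12},{"claw":1,"x":-0.014,"y":-0.072,"z":0.02,"wx":0,"wy":0,"wz":0.24},{"claw":1,"x":-0.021,"y":-0.108,"z":0.02,"wx":0,"wy":0,"wz":0.36},{"claw":1,"x":-0.028,"y":-0.144,"z":0.02,"wx":0,"wy":0,"wz":0.48},{"claw":1,"x":-0.03455,"y":-0.1773,"z":0.02,"wx":0,"wy":0,"wz":0.6}]'; done
$P '[{"claw":1,"x":0,"y":-0.006,"z":0,"wx":0,"wy":0,"wz":0.076},{"claw":1,"x":0,"y":-0.012,"z":0,"wx":0,"wy":0,"wz":0.076},{"claw":1,"x":0,"y":-0.012,"z":-0.02,"wx":0,"wy":0,"wz":0.076},{"claw":1,"x":0,"y":-0.012,"z":-0.05,"wx":0,"wy":0,"wz":0.076}]'
$P '[{"claw":1,"x":0,"y":0,"z":-0.03,"wx":0,"wy":0,"wz":0},{"claw":1,"x":0,"y":0,"z":-0.06,"wx":0,"wy":0,"wz":0},{"claw":1,"x":0,"y":0,"z":-0.072,"wx":0,"wy":0,"wz":0},{"claw":1,"x":0,"y":0,"z":-0.072,"wx":0,"wy":0,"wz":0}]'
python3 -c "from h import *;st()"
```

```text
time_s: 16.32
tcp_pos: [0.5428, 0.2825, 0.1309]
ee_rot: [0.697, 0.717, -0.0, -0.0]
force: [0.9, -0.0, -0.7]
grip_width: 0.0853
time_s: 16.73
tcp_pos: [0.5089, 0.1067, 0.1501]
ee_rot: [0.457, 0.89, 0.0, 0.001]
force: [0.5, 0.3, 0.6]
grip_width: 0.0851
time_s: 17.15
tcp_pos: [0.4764, -0.0626, 0.1701]
ee_rot: [0.207, 0.978, -0.0, 0.001]
force: [1.9, -0.5, -0.1]
grip_width: 0.0852
time_s: 17.48
tcp_pos: [0.4788, -0.0735, 0.121]
ee_rot: [0.175, 0.985, -0.0, 0.003]
force: [1.5, -0.2, -1.5]
grip_width: 0.0854
time_s: 17.82
tcp_pos: [0.4756, -0.072, 0.0451]
ee_rot: [0.174, 0.985, 0.0, -0.002]
force: [-0.5, 2.1, -0.5]
grip_width: 0.0854
t 17.82 tcp [ 0.4756 -0.072   0.0451] xang 2.792 tilt [-0.004  0.001] j6 -1.5 F [-0.5  2.1 -0.5] w 0.0854
```

```bash
P="python3 -m pendant"
$P '[{"claw":1,"x":-0.0015,"y":-0.0116,"z":0.004,"wx":0,"wy":0,"wz":0.084},{"claw":1,"x":-0.0015,"y":-0.0116,"z":0.004,"wx":0,"wy":0,"wz":0.084},{"claw":1,"x":-0.0015,"y":-0.0116,"z":0.004,"wx":0,"wy":0,"wz":0.084},{"claw":1,"x":-0.0015,"y":-0.0116,"z":0.004,"wx":0,"wy":0,"wz":0.084}]'
python3 -c "from h import *;st()"
```

```text
time_s: 18.15
tcp_pos: [0.4758, -0.0844, 0.0521]
ee_rot: [0.133, 0.991, -0.0, 0.001]
force: [-0.0, 0.5, 0.0]
grip_width: 0.0855
t 18.15 tcp [ 0.4758 -0.0844  0.0521] xang 2.875 tilt [ 0.001 -0.   ] j6 -1.6 F [-0.   0.5  0. ] w 0.0855
```

```bash
P="python3 -m pendant"
$P '[{"claw":-0.4,"x":0,"y":0,"z":0,"wx":0,"wy":0,"wz":0},{"claw":-0.4,"x":0,"y":0,"z":0,"wx":0,"wy":0,"wz":0},{"claw":-0.4,"x":0,"y":0,"z":0,"wx":0,"wy":0,"wz":0},{"claw":-0.4,"x":0,"y":0,"z":0,"wx":0,"wy":0,"wz":0},{"claw":-0.4,"x":0,"y":0,"z":0,"wx":0,"wy":0,"wz":0}]'
$P '[{"claw":-0.4,"x":0,"y":0,"z":0.003,"wx":0,"wy":0,"wz":0},{"claw":-0.4,"x":0.0017,"y":-0.0004,"z":0.003,"wx":0,"wy":0,"wz":0},{"claw":-0.4,"x":0.0034,"y":-0.0009,"z":0.003,"wx":0,"wy":0,"wz":0},{"claw":-0.4,"x":0.0034,"y":-0.0009,"z":0.0,"wx":0,"wy":0,"wz":0},{"claw":-0.4,"x":0.0034,"y":-0.0009,"z":-0.002,"wx":0,"wy":0,"wz":0}]'
python3 -c "from h import *;st()"
```

```text
time_s: 18.57
tcp_pos: [0.4754, -0.0845, 0.0517]
ee_rot: [0.132, 0.991, -0.0, 0.0]
force: [-2.1, -0.7, 10.8]
grip_width: 0.0549
time_s: 18.98
tcp_pos: [0.4804, -0.086, 0.0497]
ee_rot: [0.131, 0.991, -0.0, 0.002]
force: [7.9, -0.7, 27.0]
grip_width: 0.0554
t 18.98 tcp [ 0.4804 -0.086   0.0497] xang 2.878 tilt [ 0.003 -0.001] j6 -1.61 F [ 7.9 -0.7 27. ] w 0.0554
```

```bash
P="python3 -m pendant"
$P '[{"claw":1,"x":0,"y":0,"z":0.002,"wx":0,"wy":0,"wz":0},{"claw":1,"x":0,"y":0,"z":0.002,"wx":0,"wy":0,"wz":0},{"claw":1,"x":0,"y":0,"z":0.03,"wx":0,"wy":0,"wz":0},{"claw":1,"x":0,"y":0,"z":0.07,"wx":0,"wy":0,"wz":0},{"claw":1,"x":0,"y":0,"z":0.1,"wx":0,"wy":0,"wz":0}]'
$P '[{"claw":1,"x":0,"y":0.035,"z":0,"wx":0,"wy":0,"wz":-0.1},{"claw":1,"x":0,"y":0.07,"z":0,"wx":0,"wy":0,"wz":-0.2},{"claw":1,"x":0,"y":0.1,"z":0,"wx":0,"wy":0,"wz":-0.3},{"claw":1,"x":0,"y":0.14,"z":0,"wx":0,"wy":0,"wz":-0.4},{"claw":1,"x":0.01,"y":0.18,"z":0,"wx":0,"wy":0,"wz":-0.5}]'
python3 - <<'E'
from prof import *
st()
s=manip.capture("scene");t=manip.capture("top");cv2.imwrite("pics/s8.png",s);cv2.imwrite("pics/t8.png",t)
for n,i in(("top",t),("scene",s)): show(n,i,.08,8)
a=s[225:280,225:290];b=t[245:310,340:405]
cv2.imwrite("pics/z8.png",np.hstack([cv2.resize(a,(480,406),interpolation=cv2.INTER_CUBIC),cv2.resize(b,(320,320),interpolation=cv2.INTER_CUBIC).copy() if 0 else cv2.resize(b,(406,406),interpolation=cv2.INTER_CUBIC)[:,:320]]))
E
```

```text
time_s: 19.4
tcp_pos: [0.4782, -0.0854, 0.1508]
ee_rot: [0.131, 0.991, 0.0, -0.0]
force: [2.0, -0.2, 0.5]
grip_width: 0.0856
time_s: 19.82
tcp_pos: [0.486, 0.092, 0.1491]
ee_rot: [0.372, 0.928, -0.0, -0.001]
force: [0.8, -0.3, -0.3]
grip_width: 0.0857
t 19.82 tcp [0.486  0.092  0.1491] xang 2.379 tilt [-0.002 -0.   ] j6 -0.74 F [ 0.8 -0.3 -0.3] w 0.0857
8 top X back {-56: 114, -54: 115, -52: 115, -50: 115, -48: 114, -46: 119, -44: 137, -42: 144, -40: 135, -38: 138, -36: 153, -34: 161} front {30: 160, 32: 159, 34: 158, 36: 158, 38: 161, 40: 162, 42: 158, 44: 142, 46: 122, 48: 114, 50: 114, 52: 114, 54: 114, 56: 115}
   Y {-42: 113, -40: 114, -38: 114, -36: 114, -34: 116, -32: 129, -30: 150, -28: 161, -26: 163, -24: 163, -22: 163, -20: 163} {20: 163, 22: 160, 24: 141, 26: 103, 28: 78, 30: 78, 32: 97, 34: 127, 36: 144, 38: 126, 40: 107, 42: 109}
8 scene X back {-56: 150, -54: 150, -52: 151, -50: 150, -48: 149, -46: 148, -44: 147, -42: 151, -40: 165, -38: 190, -36: 211, -34: 222} front {30: 207, 32: 203, 34: 203, 36: 210, 38: 215, 40: 206, 42: 176, 44: 136, 46: 106, 48: 101, 50: 105, 52: 107, 54: 105, 56: 100}
   Y {-42: 150, -40: 151, -38: 153, -36: 148, -34: 128, -32: 121, -30: 157, -28: 202, -26: 222, -24: 224, -22: 223, -20: 223} {20: 223, 22: 223, 24: 217, 26: 198, 28: 172, 30: 155, 32: 150, 34: 150, 36: 151, 38: 150, 40: 151, 42: 150}
```

View pics/z8.png

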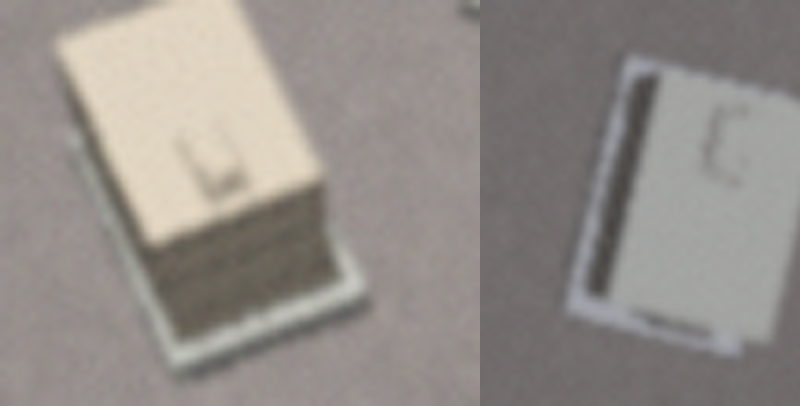

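Box 2 has dropped home: the three fronts are flush and the top face matches z = 0.080 m. Back to D, rechecking its pose first.

```bash
P="python3 -m pendant"
python3 -c "
from h import *
t=cv2.imread('pics/t8.png')
for r in rects('top',t,.022,lo=136): 
    if r[1][0]<.6 and r[1][1]>.2: print(*r)"
for i in 1 2; do $P '[{"claw":1,"x":0.007,"y":0.024,"z":0,"wx":0,"wy":0,"wz":-0.1},{"claw":1,"x":0.014,"y":0.048,"z":0,"wx":0,"wy":0,"wz":-0.2},{"claw":1,"x":0.021,"y":0.072,"z":0,"wx":0,"wy":0,"wz":-0.3},{"claw":1,"x":0.0286,"y":0.0955,"z":0,"wx":0,"wy":0,"wz":-0.39},{"claw":1,"x":0.0286,"y":0.0955,"z":-0.02,"wx":0,"wy":0,"wz":-0.39}]'; done
python3 -c "from h import *;st()"
```

```text
[211.6 426.3] [0.1587 0.2738] [153.3 273.3] [ 36.7 130.2] 0.064
[234.4 401.9] [0.2101 0.2238] [208.7 223.1] [40.6 46.4] 1.659
[205.2 325.4] [0.3765 0.286 ] [378.6 285.4] [42.2 80. ] 3.077
[218.7 287.7] [0.4583 0.2556] [459.2 256.8] [ 32.5 127.5] 0.081
[203.2 248.2] [0.546  0.2891] [543.3 282.9] [57.1 79.8] 1.601
time_s: 20.33
tcp_pos: [0.5195, 0.1896, 0.1315]
ee_rot: [0.544, 0.839, 0.003, 0.002]
force: [0.9, -0.8, 0.6]
grip_width: 0.0855
time_s: 20.75
tcp_pos: [0.5481, 0.2856, 0.1117]
ee_rot: [0.696, 0.718, 0.003, 0.001]
force: [0.7, -0.0, 0.8]
grip_width: 0.085
t 20.75 tcp [0.5481 0.2856 0.1117] xang 1.601 tilt [0.006 0.003] j6 0.35 F [ 0.7 -0.   0.8] w 0.085
```

```bash
P="python3 -m pendant"
$P '[{"claw":1,"x":-0.0035,"y":-0.002,"z":-0.03,"wx":0,"wy":0,"wz":0},{"claw":1,"x":-0.0035,"y":-0.002,"z":-0.05,"wx":0,"wy":0,"wz":0},{"claw":1,"x":-0.0035,"y":-0.002,"z":-0.06,"wx":0,"wy":0,"wz":0},{"claw":1,"x":-0.0035,"y":-0.002,"z":-0.06,"wx":0,"wy":0,"wz":0},{"claw":1,"x":-0.0035,"y":-0.002,"z":-0.06,"wx":0,"wy":0,"wz":0}]'
python3 -c "from h import *;st()"
```

```text
time_s: 21.17
tcp_pos: [0.5417, 0.2794, 0.0494]
ee_rot: [0.695, 0.719, -0.0, -0.0]
force: [0.6, 0.5, 0.2]
grip_width: 0.0855
t 21.17 tcp [0.5417 0.2794 0.0494] xang 1.605 tilt [-0. -0.] j6 0.34 F [0.6 0.5 0.2] w 0.0855
```

```bash
P="python3 -m pendant"
$P '[{"claw":1,"x":0.0012,"y":0.0032,"z":-0.02,"wx":0,"wy":0,"wz":0},{"claw":1,"x":0.0012,"y":0.0032,"z":-0.035,"wx":0,"wy":0,"wz":0},{"claw":1,"x":0.0012,"y":0.0032,"z":-0.038,"wx":0,"wy":0,"wz":0},{"claw":1,"x":0.0012,"y":0.0032,"z":-0.038,"wx":0,"wy":0,"wz":0},{"claw":1,"x":0.0012,"y":0.0032,"z":-0.038,"wx":0,"wy":0,"wz":0}]'
python3 -c "from h import *;st()"
$P '[{"claw":-0.4,"x":0,"y":0,"z":0,"wx":0,"wy":0,"wz":0},{"claw":-0.4,"x":0,"y":0,"z":0,"wx":0,"wy":0,"wz":0},{"claw":-0.4,"x":0,"y":0,"z":0,"wx":0,"wy":0,"wz":0},{"claw":-0.4,"x":0,"y":0,"z":0,"wx":0,"wy":0,"wz":0},{"claw":-0.4,"x":0,"y":0,"z":0,"wx":0,"wy":0,"wz":0}]'
python3 -c "from h import *;st()"
$P '[{"claw":-0.4,"x":0,"y":0,"z":0.03,"wx":0,"wy":0,"wz":0},{"claw":-0.4,"x":0,"y":0,"z":0.07,"wx":0,"wy":0,"wz":0},{"claw":-0.4,"x":0,"y":0,"z":0.11,"wx":0,"wy":0,"wz":0},{"claw":-0.4,"x":0,"y":0,"z":0.12,"wx":0,"wy":0,"wz":0},{"claw":-0.4,"x":0,"y":0,"z":0.12,"wx":0,"wy":0,"wz":0}]'
python3 -c "from h import *;st()"
```

```text
time_s: 21.58
tcp_pos: [0.5434, 0.283, 0.0126]
ee_rot: [0.695, 0.719, 0.001, 0.0]
force: [0.3, 0.5, 0.0]
grip_width: 0.0857
t 21.58 tcp [0.5434 0.283  0.0126] xang 1.605 tilt [0.001 0.001] j6 0.35 F [0.3 0.5 0. ] w 0.0857
time_s: 22.0
tcp_pos: [0.5432, 0.283, 0.0126]
ee_rot: [0.695, 0.719, 0.001, 0.0]
force: [-2.6, -1.5, 15.3]
grip_width: 0.0538
t 22.0 tcp [0.5432 0.283  0.0126] xang 1.605 tilt [0.001 0.001] j6 0.35 F [-2.6 -1.5 15.3] w 0.0538
time_s: 22.42
tcp_pos: [0.5445, 0.2836, 0.1351]
ee_rot: [0.695, 0.719, 0.003, 0.001]
force: [0.3, -0.3, -0.6]
grip_width: 0.0539
t 22.42 tcp [0.5445 0.2836 0.1351] xang 1.605 tilt [0.006 0.002] j6 0.35 F [ 0.3 -0.3 -0.6] w 0.0539
```

```bash
P="python3 -m pendant"
for i in 1 2; do $P '[{"claw":-0.4,"x":-0.005,"y":-0.028,"z":0,"wx":0,"wy":0,"wz":0.1},{"claw":-0.4,"x":-0.01,"y":-0.056,"z":0,"wx":0,"wy":0,"wz":0.2},{"claw":-0.4,"x":-0.015,"y":-0.084,"z":0,"wx":0,"wy":0,"wz":0.3},{"claw":-0.4,"x":-0.02,"y":-0.112,"z":0,"wx":0,"wy":0,"wz":0.4},{"claw":-0.4,"x":-0.025,"y":-0.14,"z":0,"wx":0,"wy":0,"wz":0.5}]'; done
$P '[{"claw":-0.4,"x":-0.005,"y":-0.028,"z":0,"wx":0,"wy":0,"wz":0.1},{"claw":-0.4,"x":-0.01,"y":-0.056,"z":0,"wx":0,"wy":0,"wz":0.2},{"claw":-0.4,"x":-0.0177,"y":-0.0872,"z":0,"wx":0,"wy":0,"wz":0.271},{"claw":-0.4,"x":-0.0177,"y":-0.0872,"z":0,"wx":0,"wy":0,"wz":0.271},{"claw":-0.4,"x":-0.0177,"y":-0.0872,"z":0,"wx":0,"wy":0,"wz":0.271}]'
$P '[{"claw":-0.4,"x":0,"y":0,"z":-0.01,"wx":0,"wy":0,"wz":0},{"claw":-0.4,"x":0,"y":0,"z":-0.02,"wx":0,"wy":0,"wz":0},{"claw":-0.4,"x":0,"y":0,"z":-0.02,"wx":0,"wy":0,"wz":0}]'
python3 - <<'E'
from prof import *
st()
s=manip.capture("scene");t=manip.capture("top");cv2.imwrite("pics/s9.png",s);cv2.imwrite("pics/t9.png",t)
z=manip.get_obs()['tcp_pos'][2]-.0126+.022;print('top z',z)
show("scene",s,z,9)
cv2.imwrite("pics/z9.png",cv2.resize(s[190:280,200:300],(700,630))[:600])
E
```

```text
time_s: 22.83
tcp_pos: [0.5165, 0.1415, 0.1301]
ee_rot: [0.493, 0.87, -0.001, -0.001]
force: [0.5, -1.6, -1.1]
grip_width: 0.0539
time_s: 23.25
tcp_pos: [0.4916, 0.0016, 0.1302]
ee_rot: [0.263, 0.965, -0.0, -0.001]
force: [0.8, 0.1, -1.2]
grip_width: 0.0535
time_s: 23.67
tcp_pos: [0.4741, -0.0855, 0.1304]
ee_rot: [0.134, 0.991, 0.0, -0.001]
force: [0.4, 0.7, -1.8]
grip_width: 0.0539
time_s: 23.92
tcp_pos: [0.474, -0.0832, 0.1095]
ee_rot: [0.133, 0.991, 0.0, -0.002]
force: [-0.4, 0.8, -0.9]
grip_width: 0.0534
t 23.92 tcp [ 0.474  -0.0832  0.1095] xang 2.876 tilt [-0.003  0.001] j6 -1.6 F [-0.4  0.8 -0.9] w 0.0534
top z 0.12024786618307273
9 scene X back {-56: 26, -54: 25, -52: 26, -50: 26, -48: 25, -46: 25, -44: 25, -42: 25, -40: 27, -38: 35, -36: 50, -34: 71} front {30: 121, 32: 122, 34: 124, 36: 123, 38: 117, 40: 107, 42: 97, 44: 95, 46: 99, 48: 102, 50: 105, 52: 111, 54: 118, 56: 121}
   Y {-42: 59, -40: 47, -38: 33, -36: 27, -34: 30, -32: 37, -30: 44, -28: 46, -26: 48, -24: 68, -22: 90, -20: 104} {20: 126, 22: 128, 24: 122, 26: 100, 28: 65, 30: 41, 32: 38, 34: 45, 36: 44, 38: 36, 40: 31, 42: 36}
```

View pics/z9.png

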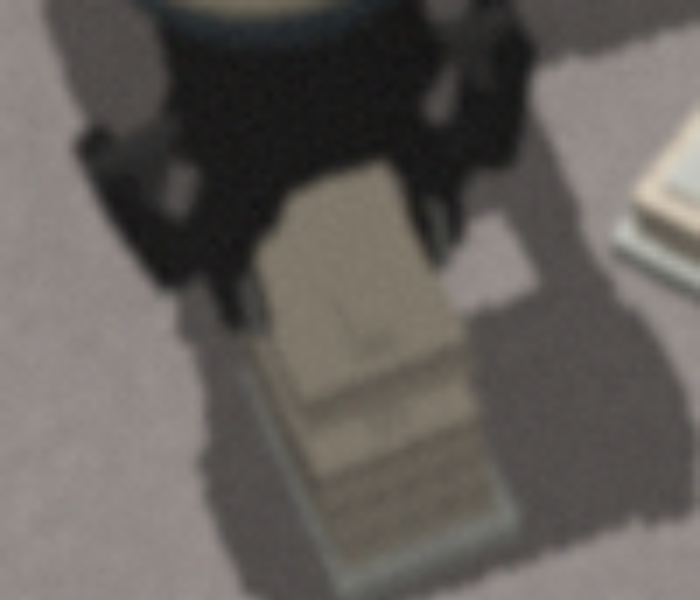

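Held D's front edge projects about 3 mm behind the stack's reference, so I shift it forward 3 mm and lower.

```bash
P="python3 -m pendant"
$P '[{"claw":-0.4,"x":0.0029,"y":-0.0008,"z":0,"wx":0,"wy":0,"wz":0},{"claw":-0.4,"x":0.0029,"y":-0.0008,"z":-0.006,"wx":0,"wy":0,"wz":0},{"claw":-0.4,"x":0.0029,"y":-0.0008,"z":-0.01,"wx":0,"wy":0,"wz":0},{"claw":-0.4,"x":0.0029,"y":-0.0008,"z":-0.012,"wx":0,"wy":0,"wz":0},{"claw":-0.4,"x":0.0029,"y":-0.0008,"z":-0.012,"wx":0,"wy":0,"wz":0}]'
python3 -c "from h import *;st()"
$P '[{"claw":-0.4,"x":0,"y":0,"z":-0.002,"wx":0,"wy":0,"wz":0},{"claw":-0.4,"x":0,"y":0,"z":-0.004,"wx":0,"wy":0,"wz":0},{"claw":-0.4,"x":0,"y":0,"z":-0.004,"wx":0,"wy":0,"wz":0},{"claw":-0.4,"x":0,"y":0,"z":-0.004,"wx":0,"wy":0,"wz":0}]'
python3 -c "from h import *;st()"
```

```text
time_s: 24.43
tcp_pos: [0.4776, -0.0851, 0.0988]
ee_rot: [0.132, 0.991, 0.0, -0.0]
force: [-0.9, -0.2, -1.5]
grip_width: 0.0539
t 24.43 tcp [ 0.4776 -0.0851  0.0988] xang 2.876 tilt [-0.001  0.   ] j6 -1.6 F [-0.9 -0.2 -1.5] w 0.0539
time_s: 24.77
tcp_pos: [0.4779, -0.0852, 0.0952]
ee_rot: [0.132, 0.991, 0.0, -0.0]
force: [0.1, 0.6, -1.1]
grip_width: 0.0535
t 24.77 tcp [ 0.4779 -0.0852  0.0952] xang 2.876 tilt [-0.  0.] j6 -1.6 F [ 0.1  0.6 -1.1] w 0.0535
```

No force past the key's step height, so it is in. Lower the rest, release, and check on the way to the cap.

```bash
P="python3 -m pendant"
$P '[{"claw":-0.4,"x":0,"y":0,"z":-0.002,"wx":0,"wy":0,"wz":0},{"claw":-0.4,"x":0,"y":0,"z":-0.0025,"wx":0,"wy":0,"wz":0},{"claw":-0.4,"x":0,"y":0,"z":-0.0025,"wx":0,"wy":0,"wz":0}]'
$P '[{"claw":1,"x":0,"y":0,"z":0,"wx":0,"wy":0,"wz":0},{"claw":1,"x":0,"y":0,"z":0,"wx":0,"wy":0,"wz":0},{"claw":1,"x":0,"y":0,"z":0.02,"wx":0,"wy":0,"wz":0},{"claw":1,"x":0,"y":0,"z":0.05,"wx":0,"wy":0,"wz":0},{"claw":1,"x":0,"y":0,"z":0.08,"wx":0,"wy":0,"wz":0}]'
$P '[{"claw":1,"x":-0.005,"y":0.035,"z":0,"wx":0,"wy":0,"wz":0.05},{"claw":1,"x":-0.01,"y":0.07,"z":0,"wx":0,"wy":0,"wz":0.1},{"claw":1,"x":-0.015,"y":0.1,"z":0,"wx":0,"wy":0,"wz":0.167},{"claw":1,"x":-0.02,"y":0.14,"z":0,"wx":0,"wy":0,"wz":0.167},{"claw":1,"x":-0.025,"y":0.17,"z":0,"wx":0,"wy":0,"wz":0.167}]'
python3 - <<'E'
from prof import *
st()
s=manip.capture("scene");t=manip.capture("top");cv2.imwrite("pics/s10.png",s);cv2.imwrite("pics/t10.png",t)
for n,i in(("top",t),("scene",s)): show(n,i,.102,10)
for n,i,lo in(("top",t,136),("scene",s,160)):
  for r in rects(n,i,.014,lo=lo):
    if r[1][0]<.6 and r[1][1]>.2: print(n,*r)
cv2.imwrite("pics/z10.png",cv2.resize(s[190:280,200:300],(600,540),interpolation=cv2.INTER_CUBIC))
E
```

```text
time_s: 25.02
tcp_pos: [0.478, -0.0852, 0.0928]
ee_rot: [0.132, 0.991, -0.0, 0.0]
force: [0.2, 1.0, 0.7]
grip_width: 0.0535
time_s: 25.43
tcp_pos: [0.4772, -0.085, 0.1733]
ee_rot: [0.132, 0.991, 0.0, -0.001]
force: [0.9, 0.2, 0.2]
grip_width: 0.0852
time_s: 25.85
tcp_pos: [0.4523, 0.0869, 0.1729]
ee_rot: [0.049, 0.999, 0.0, 0.0]
force: [-0.6, -0.0, -0.0]
grip_width: 0.0856
t 25.85 tcp [0.4523 0.0869 0.1729] xang 3.043 tilt [0. 0.] j6 -1.41 F [-0.6 -0.  -0. ] w 0.0856
10 top X back {-56: 113, -54: 113, -52: 114, -50: 115, -48: 114, -46: 114, -44: 125, -42: 140, -40: 135, -38: 133, -36: 149, -34: 159} front {30: 159, 32: 158, 34: 159, 36: 161, 38: 162, 40: 161, 42: 153, 44: 131, 46: 115, 48: 113, 50: 113, 52: 114, 54: 114, 56: 114}
   Y {-42: 112, -40: 111, -38: 112, -36: 113, -34: 115, -32: 126, -30: 147, -28: 159, -26: 162, -24: 162, -22: 162, -20: 162} {20: 162, 22: 161, 24: 146, 26: 109, 28: 75, 30: 70, 32: 77, 34: 91, 36: 113, 38: 131, 40: 119, 42: 105}
10 scene X back {-56: 148, -54: 149, -52: 149, -50: 148, -48: 147, -46: 147, -44: 145, -42: 147, -40: 159, -38: 182, -36: 206, -3
[... 155 characters left out ...]
 -40: 149, -38: 148, -36: 138, -34: 124, -32: 124, -30: 157, -28: 200, -26: 220, -24: 223, -22: 223, -20: 221} {20: 222, 22: 222, 24: 218, 26: 202, 28: 176, 30: 155, 32: 148, 34: 150, 36: 150, 38: 149, 40: 149, 42: 149}
top [213.5 464. ] [0.0756 0.2719] [ 76.6 271.5] [38.  68.4] 0.003
top [237.3 448.4] [0.108  0.2197] [106.6 219.2] [41.  45.2] 1.729
top [203.4 326.5] [0.3733 0.2917] [377.7 287.6] [40.9 80.3] 3.068
top [221.3 320.1] [0.3865 0.2522] [387.2 253.3] [ 33.7 134.7] 0.071
scene [340.4 155. ] [0.3769 0.2815] [376.1 281.9] [60.2 84.6] 3.04
scene [296.1  24.2] [-0.1407  0.55  ] [-137.8  562.6] [202.4 268.4] 1.555
scene [187.8  17.5] [-0.3959  0.2969] [-400.5  302.9] [ 73.3 212.2] 2.801
```

View pics/z10.png

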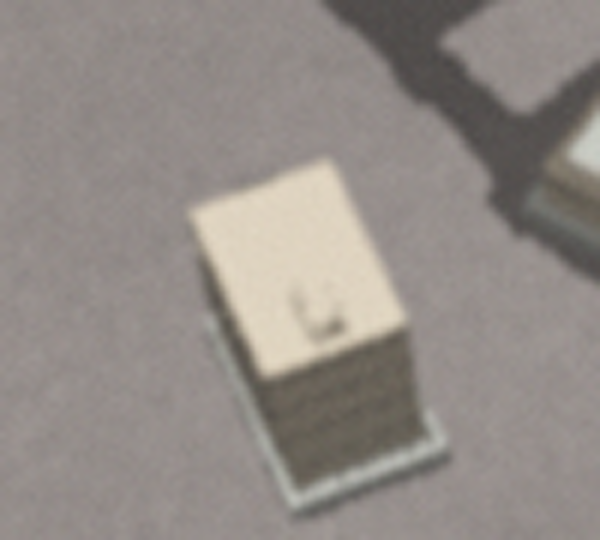

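Four boxes are flush and the top face matches z = 0.102 m. The cap is unmoved; go and grip its handle.

```bash
P="python3 -m pendant"
$P '[{"claw":1,"x":-0.012,"y":0.03,"z":0,"wx":0,"wy":0,"wz":0},{"claw":1,"x":-0.024,"y":0.06,"z":0,"wx":0,"wy":0,"wz":0},{"claw":1,"x":-0.036,"y":0.09,"z":0,"wx":0,"wy":0,"wz":0},{"claw":1,"x":-0.048,"y":0.12,"z":0,"wx":0,"wy":0,"wz":0},{"claw":1,"x":-0.06,"y":0.15,"z":0,"wx":0,"wy":0,"wz":0}]'
$P '[{"claw":1,"x":-0.0155,"y":0.0427,"z":0,"wx":0,"wy":0,"wz":0},{"claw":1,"x":-0.0155,"y":0.0427,"z":-0.03,"wx":0,"wy":0,"wz":0},{"claw":1,"x":-0.0155,"y":0.0427,"z":-0.07,"wx":0,"wy":0,"wz":0},{"claw":1,"x":-0.0155,"y":0.0427,"z":-0.1,"wx":0,"wy":0,"wz":0},{"claw":1,"x":-0.0155,"y":0.0427,"z":-0.1,"wx":0,"wy":0,"wz":0}]'
$P '[{"claw":1,"x":0,"y":0,"z":0,"wx":0,"wy":0,"wz":0},{"claw":1,"x":0,"y":0,"z":0,"wx":0,"wy":0,"wz":0}]'
python3 -c "from h import *;st()"
```

```text
time_s: 26.37
tcp_pos: [0.3924, 0.2357, 0.1728]
ee_rot: [0.05, 0.999, 0.0, 0.0]
force: [0.1, -0.6, -0.1]
grip_width: 0.0858
time_s: 26.78
tcp_pos: [0.3752, 0.2762, 0.0687]
ee_rot: [0.049, 0.999, -0.002, -0.003]
force: [-1.9, -1.4, -0.2]
grip_width: 0.0852
time_s: 26.95
tcp_pos: [0.3782, 0.2775, 0.074]
ee_rot: [0.05, 0.999, 0.0, 0.0]
force: [-0.1, -0.5, 0.9]
grip_width: 0.0855
t 26.95 tcp [0.3782 0.2775 0.074 ] xang 3.042 tilt [0.001 0.   ] j6 -0.97 F [-0.1 -0.5  0.9] w 0.0855
```

```bash
P="python3 -m pendant"
$P '[{"claw":1,"x":-0.001,"y":0.002,"z":-0.025,"wx":0,"wy":0,"wz":0},{"claw":1,"x":-0.001,"y":0.002,"z":-0.045,"wx":0,"wy":0,"wz":0},{"claw":1,"x":-0.001,"y":0.002,"z":-0.053,"wx":0,"wy":0,"wz":0},{"claw":1,"x":-0.001,"y":0.002,"z":-0.053,"wx":0,"wy":0,"wz":0},{"claw":1,"x":-0.001,"y":0.002,"z":-0.053,"wx":0,"wy":0,"wz":0}]'
for i in 1 2; do $P '[{"claw":-1,"x":0,"y":0,"z":0,"wx":0,"wy":0,"wz":0},{"claw":-1,"x":0,"y":0,"z":0,"wx":0,"wy":0,"wz":0},{"claw":-1,"x":0,"y":0,"z":0,"wx":0,"wy":0,"wz":0},{"claw":-1,"x":0,"y":0,"z":0,"wx":0,"wy":0,"wz":0},{"claw":-1,"x":0,"y":0,"z":0,"wx":0,"wy":0,"wz":0}]'; done
python3 -c "from h import *;st()"
$P '[{"claw":-1,"x":0,"y":0,"z":0.03,"wx":0,"wy":0,"wz":0},{"claw":-1,"x":0,"y":0,"z":0.065,"wx":0,"wy":0,"wz":0},{"claw":-1,"x":0,"y":0,"z":0.1,"wx":0,"wy":0,"wz":0},{"claw":-1,"x":0,"y":0,"z":0.13,"wx":0,"wy":0,"wz":0},{"claw":-1,"x":0,"y":0,"z":0.13,"wx":0,"wy":0,"wz":0}]'
python3 -c "from h import *;st()"
```

```text
time_s: 27.37
tcp_pos: [0.377, 0.2796, 0.0209]
ee_rot: [0.049, 0.999, 0.0, 0.0]
force: [-0.5, 0.2, 0.2]
grip_width: 0.0854
time_s: 27.78
tcp_pos: [0.3766, 0.2796, 0.0201]
ee_rot: [0.049, 0.999, 0.0, 0.0]
force: [-0.5, -0.3, 0.3]
grip_width: 0.0256
time_s: 28.2
tcp_pos: [0.3765, 0.2796, 0.0201]
ee_rot: [0.049, 0.999, 0.0, 0.0]
force: [-1.5, -0.6, 11.6]
grip_width: 0.0102
t 28.2 tcp [0.3765 0.2796 0.0201] xang 3.043 tilt [0. 0.] j6 -0.96 F [-1.5 -0.6 11.6] w 0.0102
time_s: 28.62
tcp_pos: [0.3783, 0.2807, 0.1546]
ee_rot: [0.049, 0.999, 0.002, 0.003]
force: [2.3, 1.9, -1.8]
grip_width: 0.0099
t 28.62 tcp [0.3783 0.2807 0.1546] xang 3.043 tilt [0.006 0.003] j6 -0.96 F [ 2.3  1.9 -1.8] w 0.0099
```

```bash
P="python3 -m pendant"
for i in 1 2; do $P '[{"claw":-1,"x":0.009,"y":-0.034,"z":0.002,"wx":0,"wy":0,"wz":-0.016},{"claw":-1,"x":0.018,"y":-0.068,"z":0.002,"wx":0,"wy":0,"wz":-0.032},{"claw":-1,"x":0.027,"y":-0.102,"z":0.002,"wx":0,"wy":0,"wz":-0.048},{"claw":-1,"x":0.036,"y":-0.136,"z":0.002,"wx":0,"wy":0,"wz":-0.064},{"claw":-1,"x":0.045,"y":-0.17,"z":0.002,"wx":0,"wy":0,"wz":-0.08}]'; done
$P '[{"claw":-1,"x":0.0095,"y":-0.0237,"z":0,"wx":0,"wy":0,"wz":-0.007},{"claw":-1,"x":0.0095,"y":-0.0237,"z":0,"wx":0,"wy":0,"wz":-0.007},{"claw":-1,"x":0.0095,"y":-0.0237,"z":-0.01,"wx":0,"wy":0,"wz":-0.007},{"claw":-1,"x":0.0095,"y":-0.0237,"z":-0.016,"wx":0,"wy":0,"wz":-0.007},{"claw":-1,"x":0.0095,"y":-0.0237,"z":-0.016,"wx":0,"wy":0,"wz":-0.007}]'
python3 - <<'E'
from prof import *
st()
s=manip.capture("scene");t=manip.capture("top");cv2.imwrite("pics/s11.png",s);cv2.imwrite("pics/t11.png",t)
z=manip.get_obs()['tcp_pos'][2]-.0201+.014;print('top z',z)
A=np.arange(.03,.058,.002)
p=prof("scene",s,z,A,np.linspace(-.018,.018,13),0)[:,2].astype(int);print(dict(zip((A*1e3).round().astype(int).tolist(),p.tolist())))
p=prof("scene",s,z,A,np.linspace(-.022,-.012,6),0)[:,2].astype(int);print(p)
B=np.arange(-.042,.043,.002);p=prof("scene",s,z,np.linspace(.026,.036,6),B,1)[:,2].astype(int);print(dict(zip((B*1e3).round().astype(int).tolist(),p.tolist())))
cv2.imwrite("pics/z11.png",cv2.resize(s[190:280,200:300],(600,540),interpolation=cv2.INTER_CUBIC))
E
```

```text
time_s: 29.03
tcp_pos: [0.4212, 0.1079, 0.1516]
ee_rot: [0.089, 0.996, -0.0, -0.0]
force: [0.9, 1.1, -1.6]
grip_width: 0.0104
time_s: 29.45
tcp_pos: [0.4662, -0.0623, 0.1535]
ee_rot: [0.129, 0.992, 0.0, -0.0]
force: [1.4, 0.8, -1.7]
grip_width: 0.0105
time_s: 29.87
tcp_pos: [0.4749, -0.0837, 0.1365]
ee_rot: [0.132, 0.991, 0.0, -0.001]
force: [-0.6, 0.3, -1.2]
grip_width: 0.0103
t 29.87 tcp [ 0.4749 -0.0837  0.1365] xang 2.876 tilt [-0.003  0.001] j6 -1.6 F [-0.6  0.3 -1.2] w 0.0103
top z 0.13143757648894897
{30: 127, 32: 127, 34: 127, 36: 127, 38: 127, 40: 123, 42: 116, 44: 108, 46: 102, 48: 103, 50: 107, 52: 114, 54: 122, 56: 125, 58: 124}
[126 127 127 127 127 123 116 107 101 103 110 117 124 127 124]
{-42: 93, -40: 92, -38: 85, -36: 84, -34: 93, -32: 105, -30: 111, -28: 121, -26: 125, -24: 127, -22: 126, -20: 127, -18: 127, -16: 127, -14: 128, -12: 127, -10: 127, -8: 127, -6: 125, -4: 125, -2: 125, 0: 126, 2: 126, 4: 126, 6: 127, 8: 127, 10: 128, 12: 127, 14: 127, 16: 126, 18: 126, 20: 127, 22: 126, 24: 127, 26: 133, 28: 140, 30: 146, 32: 147, 34: 145, 36: 147, 38: 148, 40: 149, 42: 148}
```

View pics/z11.png

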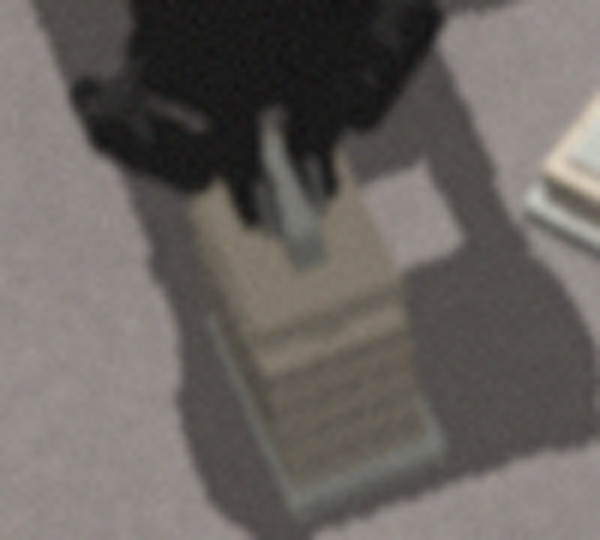

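The cap hovers aligned, about 0.5–1 mm back. Lower it carefully to find out whether its notch is at the key end.

```bash
P="python3 -m pendant"
$P '[{"claw":-1,"x":0.001,"y":-0.0003,"z":-0.003,"wx":0,"wy":0,"wz":0},{"claw":-1,"x":0.001,"y":-0.0003,"z":-0.006,"wx":0,"wy":0,"wz":0},{"claw":-1,"x":0.001,"y":-0.0003,"z":-0.007,"wx":0,"wy":0,"wz":0},{"claw":-1,"x":0.001,"y":-0.0003,"z":-0.0085,"wx":0,"wy":0,"wz":0},{"claw":-1,"x":0.001,"y":-0.0003,"z":-0.0085,"wx":0,"wy":0,"wz":0}]'
python3 -c "from h import *;st()"
```

```text
time_s: 30.38
tcp_pos: [0.4768, -0.0844, 0.1291]
ee_rot: [0.132, 0.991, 0.0, -0.0]
force: [-0.2, 0.6, -0.6]
grip_width: 0.0103
t 30.38 tcp [ 0.4768 -0.0844  0.1291] xang 2.876 tilt [-0.  0.] j6 -1.6 F [-0.2  0.6 -0.6] w 0.0103
```

```bash
P="python3 -m pendant"
$P '[{"claw":-1,"x":0,"y":0,"z":-0.001,"wx":0,"wy":0,"wz":0},{"claw":-1,"x":0,"y":0,"z":-0.002,"wx":0,"wy":0,"wz":0},{"claw":-1,"x":0,"y":0,"z":-0.002,"wx":0,"wy":0,"wz":0}]'
python3 -c "from h import *;st()"
```

```text
time_s: 30.63
tcp_pos: [0.4769, -0.0845, 0.1272]
ee_rot: [0.132, 0.991, 0.0, -0.0]
force: [0.7, 0.8, -1.8]
grip_width: 0.0104
t 30.63 tcp [ 0.4769 -0.0845  0.1272] xang 2.876 tilt [-0.  0.] j6 -1.6 F [ 0.7  0.8 -1.8] w 0.0104
```

```bash
P="python3 -m pendant"
$P '[{"claw":-1,"x":0,"y":0,"z":-0.0015,"wx":0,"wy":0,"wz":0},{"claw":-1,"x":0,"y":0,"z":-0.003,"wx":0,"wy":0,"wz":0},{"claw":-1,"x":0,"y":0,"z":-0.003,"wx":0,"wy":0,"wz":0}]'
$P '[{"claw":-1,"x":0,"y":0,"z":-0.001,"wx":0,"wy":0,"wz":0},{"claw":-1,"x":0,"y":0,"z":-0.0018,"wx":0,"wy":0,"wz":0},{"claw":-1,"x":0,"y":0,"z":-0.0018,"wx":0,"wy":0,"wz":0}]'
python3 -c "from h import *;st()"
```

```text
time_s: 30.88
tcp_pos: [0.4768, -0.0845, 0.124]
ee_rot: [0.132, 0.991, 0.0, -0.0]
force: [-0.4, -0.3, -1.5]
grip_width: 0.0104
time_s: 31.13
tcp_pos: [0.4769, -0.0845, 0.1223]
ee_rot: [0.132, 0.991, 0.0, -0.0]
force: [0.1, -0.2, -0.9]
grip_width: 0.0103
t 31.13 tcp [ 0.4769 -0.0845  0.1223] xang 2.876 tilt [-0.  0.] j6 -1.6 F [ 0.1 -0.2 -0.9] w 0.0103
```

Fully home at 0.102 m with no load. Release, rise and check; then head to the dial.

```bash
P="python3 -m pendant"
$P '[{"claw":1,"x":0,"y":0,"z":0,"wx":0,"wy":0,"wz":0},{"claw":1,"x":0,"y":0,"z":0,"wx":0,"wy":0,"wz":0},{"claw":1,"x":0,"y":0,"z":0,"wx":0,"wy":0,"wz":0},{"claw":1,"x":0,"y":0,"z":0.03,"wx":0,"wy":0,"wz":0},{"claw":1,"x":0,"y":0,"z":0.07,"wx":0,"wy":0,"wz":0}]'
for i in 1 2 3; do $P '[{"claw":1,"x":0.011,"y":0.005,"z":0.006,"wx":0,"wy":0,"wz":-0.1},{"claw":1,"x":0.022,"y":0.01,"z":0.006,"wx":0,"wy":0,"wz":-0.2},{"claw":1,"x":0.036,"y":0.015,"z":0.006,"wx":0,"wy":0,"wz":-0.3},{"claw":1,"x":0.05,"y":0.02,"z":0.006,"wx":0,"wy":0,"wz":-0.4},{"claw":1,"x":0.0637,"y":0.0251,"z":0.006,"wx":0,"wy":0,"wz":-0.5}]'; done
$P '[{"claw":1,"x":0,"y":0,"z":-0.03,"wx":0,"wy":0,"wz":-0.1},{"claw":1,"x":0,"y":0,"z":-0.05,"wx":0,"wy":0,"wz":-0.146},{"claw":1,"x":0,"y":0,"z":-0.08,"wx":0,"wy":0,"wz":-0.146},{"claw":1,"x":0,"y":0,"z":-0.1,"wx":0,"wy":0,"wz":-0.146},{"claw":1,"x":0,"y":0,"z":-0.1,"wx":0,"wy":0,"wz":-0.146}]'
python3 - <<'E'
from prof import *
st()
s=manip.capture("scene");t=manip.capture("top");cv2.imwrite("pics/s12.png",s);cv2.imwrite("pics/t12.png",t)
show("scene",s,.116,12);show("top",t,.116,12)
a=s[180:330,200:400];cv2.imwrite("pics/z12.png",cv2.resize(a,(800,600),interpolation=cv2.INTER_CUBIC))
E
```

```text
time_s: 31.55
tcp_pos: [0.4752, -0.084, 0.1912]
ee_rot: [0.132, 0.991, 0.0, -0.003]
force: [-0.0, -0.3, -0.7]
grip_width: 0.0705
time_s: 31.97
tcp_pos: [0.5412, -0.0592, 0.1987]
ee_rot: [0.376, 0.927, 0.0, 0.0]
force: [0.5, -0.4, 0.4]
grip_width: 0.0855
time_s: 32.38
tcp_pos: [0.6049, -0.034, 0.2045]
ee_rot: [0.593, 0.805, 0.0, 0.0]
force: [0.3, 0.7, 0.6]
grip_width: 0.0852
time_s: 32.8
tcp_pos: [0.6686, -0.0089, 0.2105]
ee_rot: [0.774, 0.633, -0.0, -0.0]
force: [0.2, -0.6, -0.5]
grip_width: 0.0853
time_s: 33.22
tcp_pos: [0.6655, -0.009, 0.1062]
ee_rot: [0.817, 0.577, -0.003, -0.002]
force: [-0.5, 0.1, -0.5]
grip_width: 0.0852
t 33.22 tcp [ 0.6655 -0.009   0.1062] xang 1.23 tilt [-0.007  0.001] j6 0.24 F [-0.5  0.1 -0.5] w 0.0852
12 scene X back {-56: 121, -54: 122, -52: 121, -50: 120, -48: 119, -46: 119, -44: 119, -42: 121, -40: 132, -38: 157, -36: 186, -34: 207} front {30: 221, 32: 222, 34: 222, 36: 222, 38: 222, 40: 219, 42: 203, 44: 171, 46: 132, 48: 107, 50: 102, 52: 100, 54: 97, 56: 98}
   Y {-42: 147, -40: 147, -38: 147, -36: 141, -34: 130, -32: 126, -30: 152, -28: 195, -26: 219, -24: 223, -22: 221, -20: 220} {20: 221, 22: 222, 24: 219, 26: 198, 28: 152, 30: 105, 32: 84, 34: 82, 36: 83, 38: 84, 40: 83, 42: 83}
12 top X back {-56: 112, -54: 113, -52: 113, -50: 112, -48: 112, -46: 111, -44: 111, -42: 110, -40: 109, -38: 109, -36: 109, -34: 109} front {30: 93, 32: 92, 34: 93, 36: 94, 38: 96, 40: 100, 42: 108, 44: 113, 46: 115, 48: 117, 50: 119, 52: 122, 54: 125, 56: 129}
   Y {-42: 111, -40: 104, -38: 97, -36: 95, -34: 94, -32: 95, -30: 96, -28: 97, -26: 99, -24: 100, -22: 100, -20: 101} {20: 108, 22: 108, 24: 108, 26: 108, 28: 108, 30: 108, 32: 109, 34: 108, 36: 108, 38: 109, 40: 109, 42: 109}
```

View pics/z12.png

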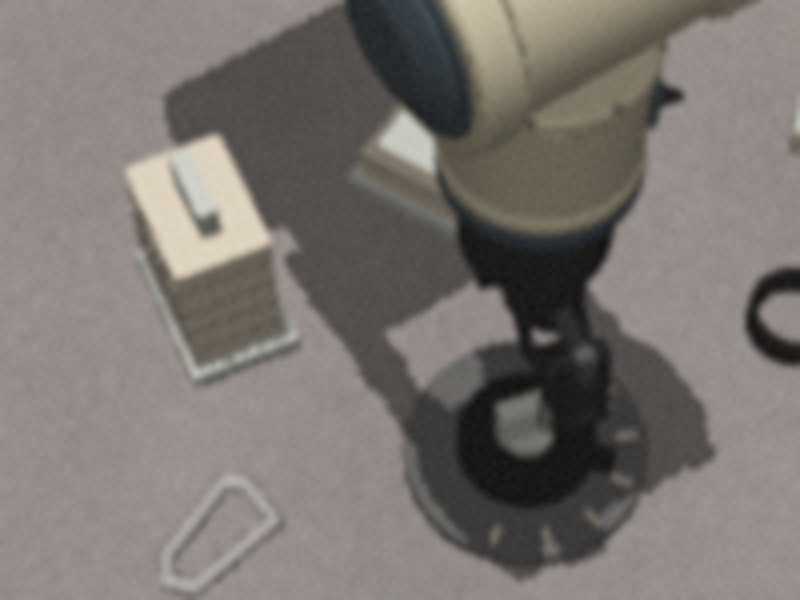

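The cap is flush on the stack and the gripper is over the hand's bar. Descend and grip the bar.

```bash
P="python3 -m pendant"
$P '[{"claw":1,"x":0.001,"y":0,"z":-0.025,"wx":0,"wy":0,"wz":0},{"claw":1,"x":0.001,"y":0,"z":-0.05,"wx":0,"wy":0,"wz":0},{"claw":1,"x":0.001,"y":0,"z":-0.067,"wx":0,"wy":0,"wz":0},{"claw":1,"x":0.001,"y":0,"z":-0.067,"wx":0,"wy":0,"wz":0},{"claw":1,"x":0.001,"y":0,"z":-0.067,"wx":0,"wy":0,"wz":0}]'
python3 -c "from h import *;st()"
```

```text
time_s: 33.73
tcp_pos: [0.6697, -0.0093, 0.0448]
ee_rot: [0.817, 0.577, 0.0, 0.0]
force: [1.0, 0.4, 0.2]
grip_width: 0.085
t 33.73 tcp [ 0.6697 -0.0093  0.0448] xang 1.23 tilt [ 0.001 -0.   ] j6 0.24 F [1.  0.4 0.2] w 0.085
```

```bash
P="python3 -m pendant"
$P '[{"claw":0,"x":-0.001,"y":0,"z":-0.002,"wx":0,"wy":0,"wz":0},{"claw":-0.5,"x":-0.001,"y":0,"z":-0.002,"wx":0,"wy":0,"wz":0},{"claw":-1,"x":-0.001,"y":0,"z":-0.002,"wx":0,"wy":0,"wz":0},{"claw":-1,"x":-0.001,"y":0,"z":-0.002,"wx":0,"wy":0,"wz":0},{"claw":-1,"x":-0.001,"y":0,"z":-0.002,"wx":0,"wy":0,"wz":0}]'
$P '[{"claw":-1,"x":0,"y":0,"z":0,"wx":0,"wy":0,"wz":0},{"claw":-1,"x":0,"y":0,"z":0,"wx":0,"wy":0,"wz":0},{"claw":-1,"x":0,"y":0,"z":0,"wx":0,"wy":0,"wz":0},{"claw":-1,"x":0,"y":0,"z":0,"wx":0,"wy":0,"wz":0},{"claw":-1,"x":0,"y":0,"z":0,"wx":0,"wy":0,"wz":0}]'
python3 -c "from h import *;st()"
```

```text
time_s: 34.15
tcp_pos: [0.6683, -0.0092, 0.0421]
ee_rot: [0.817, 0.577, 0.0, 0.0]
force: [-0.7, 0.3, -0.6]
grip_width: 0.0256
time_s: 34.57
tcp_pos: [0.668, -0.0091, 0.042]
ee_rot: [0.817, 0.577, 0.0, 0.0]
force: [-3.7, 0.5, 7.2]
grip_width: 0.011
t 34.57 tcp [ 0.668  -0.0091  0.042 ] xang 1.23 tilt [0. 0.] j6 0.24 F [-3.7  0.5  7.2] w 0.011
```

Gripped with little side force. Turn by −1.247 rad.

```bash
P="python3 -m pendant"
for i in 1 2; do $P '[{"claw":-1,"x":0,"y":0,"z":0,"wx":0,"wy":0,"wz":-0.1},{"claw":-1,"x":0,"y":0,"z":0,"wx":0,"wy":0,"wz":-0.2},{"claw":-1,"x":0,"y":0,"z":0,"wx":0,"wy":0,"wz":-0.3},{"claw":-1,"x":0,"y":0,"z":0,"wx":0,"wy":0,"wz":-0.4},{"claw":-1,"x":0,"y":0,"z":0,"wx":0,"wy":0,"wz":-0.5}]'; done
$P '[{"claw":-1,"x":0,"y":0,"z":0,"wx":0,"wy":0,"wz":-0.1},{"claw":-1,"x":0,"y":0,"z":0,"wx":0,"wy":0,"wz":-0.2},{"claw":-1,"x":0,"y":0,"z":0,"wx":0,"wy":0,"wz":-0.247},{"claw":-1,"x":0,"y":0,"z":0,"wx":0,"wy":0,"wz":-0.247},{"claw":-1,"x":0,"y":0,"z":0,"wx":0,"wy":0,"wz":-0.247}]'
python3 -c "from h import *;st()"
$P '[{"claw":1,"x":0,"y":0,"z":0,"wx":0,"wy":0,"wz":0},{"claw":1,"x":0,"y":0,"z":0,"wx":0,"wy":0,"wz":0},{"claw":1,"x":0,"y":0,"z":0,"wx":0,"wy":0,"wz":0},{"claw":1,"x":0,"y":0,"z":0,"wx":0,"wy":0,"wz":0},{"claw":1,"x":0,"y":0,"z":0,"wx":0,"wy":0,"wz":0}]'
$P '[{"claw":1,"x":0,"y":0,"z":0.03,"wx":0,"wy":0,"wz":0},{"claw":1,"x":0,"y":0,"z":0.065,"wx":0,"wy":0,"wz":0},{"claw":1,"x":0,"y":0,"z":0.1,"wx":0,"wy":0,"wz":0},{"claw":1,"x":0,"y":0,"z":0.13,"wx":0,"wy":0,"wz":0},{"claw":1,"x":0,"y":0,"z":0.16,"wx":0,"wy":0,"wz":0}]'
for i in 1 2; do $P '[{"claw":1,"x":-0.01,"y":0.035,"z":0,"wx":0,"wy":0,"wz":0},{"claw":1,"x":-0.02,"y":0.07,"z":0,"wx":0,"wy":0,"wz":0},{"claw":1,"x":-0.03,"y":0.105,"z":0,"wx":0,"wy":0,"wz":0},{"claw":1,"x":-0.04,"y":0.14,"z":0,"wx":0,"wy":0,"wz":0},{"claw":1,"x":-0.05,"y":0.165,"z":0,"wx":0,"wy":0,"wz":0}]'; done
python3 - <<'E'
from prof import *
st()
s=manip.capture("scene");t=manip.capture("top");cv2.imwrite("pics/s13.png",s);cv2.imwrite("pics/t13.png",t)
show("scene",s,.116,13);show("top",t,.116,13)
a=cv2.resize(t[155:230,300:375],(500,500),interpolation=cv2.INTER_CUBIC);b=cv2.resize(s[205:285,215:265],(300,480),interpolation=cv2.INTER_CUBIC)
o=np.zeros((500,800,3),'u1');o[:,:500]=a;o[:480,500:]=b;cv2.imwrite("pics/z13.png",o)
E
```

```text
time_s: 34.98
tcp_pos: [0.6672, -0.0088, 0.042]
ee_rot: [0.935, 0.355, -0.001, -0.001]
force: [-7.7, 5.2, 12.7]
grip_width: 0.0108
time_s: 35.4
tcp_pos: [0.6668, -0.008, 0.0419]
ee_rot: [0.994, 0.112, -0.001, -0.001]
force: [-9.5, 10.5, 13.8]
grip_width: 0.0111
time_s: 35.82
tcp_pos: [0.6668, -0.0076, 0.0419]
ee_rot: [1.0, -0.009, -0.001, -0.001]
force: [-9.2, 12.2, 13.6]
grip_width: 0.0102
t 35.82 tcp [ 0.6668 -0.0076  0.0419] xang -0.017 tilt [-0.002  0.002] j6 1.49 F [-9.2 12.2 13.6] w 0.0102
time_s: 36.23
tcp_pos: [0.6681, -0.0094, 0.0414]
ee_rot: [1.0, -0.009, 0.0, 0.0]
force: [0.3, 0.1, -0.2]
grip_width: 0.0707
time_s: 36.65
tcp_pos: [0.668, -0.0093, 0.2033]
ee_rot: [1.0, -0.009, 0.0, 0.0]
force: [0.6, 0.1, -0.6]
grip_width: 0.0852
time_s: 37.07
tcp_pos: [0.6173, 0.1582, 0.2016]
ee_rot: [1.0, -0.008, 0.0, -0.0]
force: [1.0, -0.1, 0.6]
grip_width: 0.0857
time_s: 37.48
tcp_pos: [0.5672, 0.3235, 0.2015]
ee_rot: [1.0, -0.008, 0.0, -0.0]
force: [0.4, 0.4, -0.8]
grip_width: 0.0854
t 37.48 tcp [0.5672 0.3235 0.2015] xang -0.016 tilt [0.    0.001] j6 2.01 F [ 0.4  0.4 -0.8] w 0.0854
13
[... 300 characters left out ...]
7, -36: 142, -34: 131, -32: 127, -30: 153, -28: 196, -26: 220, -24: 223, -22: 223, -20: 222} {20: 222, 22: 223, 24: 221, 26: 207, 28: 183, 30: 159, 32: 150, 34: 149, 36: 150, 38: 150, 40: 150, 42: 151}
13 top X back {-56: 119, -54: 120, -52: 120, -50: 121, -48: 121, -46: 120, -44: 126, -42: 143, -40: 143, -38: 137, -36: 150, -34: 166} front {30: 171, 32: 171, 34: 171, 36: 171, 38: 171, 40: 171, 42: 167, 44: 151, 46: 131, 48: 121, 50: 120, 52: 120, 54: 121, 56: 120}
   Y {-42: 118, -40: 118, -38: 118, -36: 119, -34: 119, -32: 129, -30: 151, -28: 166, -26: 171, -24: 171, -22: 171, -20: 171} {20: 171, 22: 170, 24: 159, 26: 123, 28: 82, 30: 68, 32: 76, 34: 86, 36: 100, 38: 114, 40: 118, 42: 108}
```

View pics/z13.png

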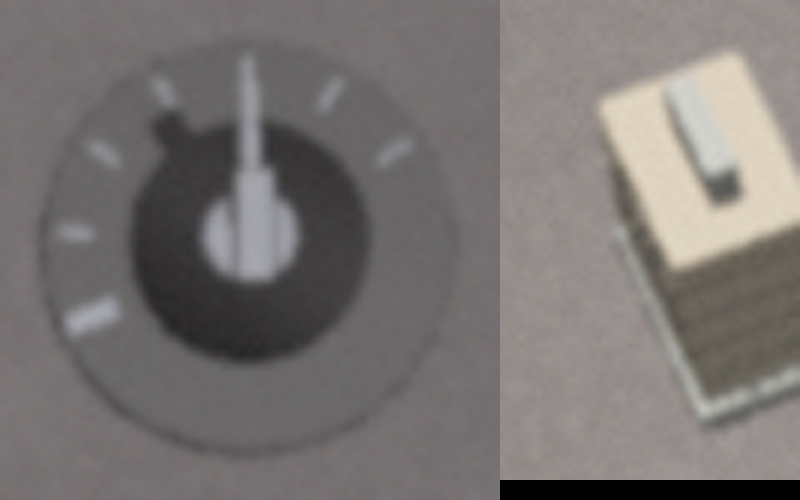

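The hand covers mark 4, the ring's tab is at the same pixels as before, and the stack is closed and flush. Hand in.

```bash
python3 -c "
from h import *
print(manip.hand_in());st()"
```

```text
the job is handed in; nothing more can be done
None
the job is handed in; nothing more can be done
```

I stacked all four loose white boxes on the free dock, closed the stack with the handled cap, and turned the counter's hand from about 0.75 rad to mark 4. The job was handed in at about 37.5 s; `hand_in` reports no verdict.

**Fault and repair:** Box 2 first caught on the step of the key below it. It stood about 3 mm back and 5 mm high, with box 3 already on top. I gripped box 2, shifted it forward and let it drop home. For box 4 I corrected a similar 3 mm offset before lowering it.

**Last checks:**
- **Stack:** The box fronts are flush. Box 4 and the cap went down to their seated heights (0.080 m and 0.102 m by the tool) with almost no force. The top face matched the expected height in both cameras to within about 2 mm.
- **Counter:** The hand lies over mark 4, and the ring's tab is within a pixel of where it started.
- **Force:** Wrist force reached about 40 N while lowering box 2, the one that caught, and about 37 N for box 3. Both are well below the 120 N wrist limit. That reading does not show whether the gripper's body alone stayed under its own 40 N limit.
- **Disagreement:** The two cameras differed by 1 to 3 mm in places, which is within the fit.
- **Not checked:** I did not re-measure the bystanders or the other dock's box at the end. I saw no contact with them.

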